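# Set up the drilling fixture for the next plate

## Task

Set up the drilling fixture for the next job: take the finished aluminium plate out of the fixture's nest and lay it flat in the blue tray, then lay the brass plate flat in the nest and push every red-headed locating pin from the wooden stand fully home through a corner hole of its own in the plate. Also turn the depth dial so that its white pointer lines up with the red mark, and leave the other things on the table where they are.

Things in the scene. Friction and masses are not known exactly. Their poses are not given: they have to be found in the camera images.
- fixture: Drilling fixture, fixed to the table: dark steel block 156 x 116 mm (x, y), 30 mm high, with a green rim (8 mm wide, 5 mm high above the block's top) around a nest of 134 x 94 mm whose floor is the block's top face. Origin: centre of its underside on the table; z up, x along its long side.
- hole0 (a point): Mouth of a pin hole in the nest floor, 30 mm above the table, at (-50, -30) mm in the fixture's frame: 11.6 mm wide, straight down through the whole 30 mm of the block, mouth edge chamfered 1.5 mm.
- hole1 (a point): Mouth of a pin hole in the nest floor, 30 mm above the table, at (-50, +30) mm in the fixture's frame: 11.6 mm wide, straight down through the whole 30 mm of the block, mouth edge chamfered 1.5 mm.
- hole2 (a point): Mouth of a pin hole in the nest floor, 30 mm above the table, at (+50, -30) mm in the fixture's frame: 11.6 mm wide, straight down through the whole 30 mm of the block, mouth edge chamfered 1.5 mm.
- hole3 (a point): Mouth of a pin hole in the nest floor, 30 mm above the table, at (+50, +30) mm in the fixture's frame: 11.6 mm wide, straight down through the whole 30 mm of the block, mouth edge chamfered 1.5 mm.
- old_plate: Finished aluminium plate, loose, lying in the fixture's nest at the start: 130 x 90 x 8 mm (x, y, z) with a square boss 30 x 30 mm, 30 mm tall, in the middle of its top (boss top 38 mm above the underside), 0.2 to 0.4 kg. Grip it by the boss. Origin: centre of the underside. It is the same either way round.
- brass_plate: New brass plate, loose on the table: same shape (130 x 90 x 8 mm, boss 30 x 30 x 30 mm in the middle, top 38 mm above the underside), 0.3 to 0.6 kg, with four 16 mm through holes at (+-50, +-30) mm that come over the fixture's pin holes when it lies in the nest (2 mm play all round). Origin: centre of the underside. Same either way round.
- tray: Blue open tray, fixed: 190 x 150 mm (x, y) outside, walls 5 mm thick, 28 mm high, inner floor 5 mm above the table. Origin: centre of the underside, x along the long side.
- stand: Wooden pin stand, fixed: 110 x 110 x 36 mm with four 12 mm through holes at (+-30, +-30) mm. Origin: centre of the underside. The pins stand upright in it.
- pin0: Locating pin, 60 g (2 to 4 present; None from the start if absent): steel shank 10 mm thick, 32 mm long, last 3 mm tapering to 6 mm, under a red square head 18 x 18 x 34 mm. Origin: centre of the shank's lower end, z up to the head (shoulder at 32, top at 66 mm). In the stand its origin is 4 mm above the table; fully home through plate and fixture (shoulder on the plate) 6 mm above it.
- pin1: Locating pin, 60 g (2 to 4 present; None from the start if absent): steel shank 10 mm thick, 32 mm long, last 3 mm tapering to 6 mm, under a red square head 18 x 18 x 34 mm. Origin: centre of the shank's lower end, z up to the head (shoulder at 32, top at 66 mm). In the stand its origin is 4 mm above the table; fully home through plate and fixture (shoulder on the plate) 6 mm above it.
- pin2: Locating pin, 60 g (2 to 4 present; None from the start if absent): steel shank 10 mm thick, 32 mm long, last 3 mm tapering to 6 mm, under a red square head 18 x 18 x 34 mm. Origin: centre of the shank's lower end, z up to the head (shoulder at 32, top at 66 mm). In the stand its origin is 4 mm above the table; fully home through plate and fixture (shoulder on the plate) 6 mm above it.
- pin3: Locating pin, 60 g (2 to 4 present; None from the start if absent): steel shank 10 mm thick, 32 mm long, last 3 mm tapering to 6 mm, under a red square head 18 x 18 x 34 mm. Origin: centre of the shank's lower end, z up to the head (shoulder at 32, top at 66 mm). In the stand its origin is 4 mm above the table; fully home through plate and fixture (shoulder on the plate) 6 mm above it.
- dial_base: Base of the depth dial, fixed: grey box 110 x 110 x 30 mm. Origin: centre of the underside. Black ticks around the dial, and one wider red mark whose direction from the dial's axis is 2.9 rad clockwise (seen from above) from the base's x axis.
- dial (a joint): Angle of the black dial (rad), clockwise from above, 0 to 4.4; at 0 its white pointer line points along the base's x axis, at 2.9 at the red mark. A 68 mm disc, 12 mm thick, with a bar grip across it 56 mm long, 14 mm thick, 34 mm tall (top 76 mm above the table), white line on one half of the bar's top. It turns stiffly (0.06 N m) and stays where left.
- dial_grip (a point): Point on the dial's axis 64 mm above the table, inside the bar grip; its x axis runs along the bar towards the white-pointer end.
- screwdriver: Bystander, loose: a screwdriver lying on the table.
- oil: Bystander, loose: small amber oil bottle, 36 mm wide, 90 mm tall.
- collar: Bystander, loose: brass ring, 40 mm across, 12 mm tall.
- mug: Bystander, loose: white cup, 64 mm wide, 70 mm tall.
- spool: Bystander, loose: copper disc, 44 mm across, 30 mm tall.
- offcut: Bystander, loose: small aluminium bar, 50 x 30 x 12 mm.
- vee: Bystander, loose: dark steel V-block, 60 x 50 x 36 mm.
There are look-alikes about, which are no part of the job. What is shaped like the brass_plate but purple is not meant.

How it is judged:
On the way, in this order (a step that is already met when the one before it is completed fails the run):
1. the aluminium plate lies flat in the blue tray (horizontal distance between old_plate and tray below 0.045 m and height (world z) of old_plate below 0.013 m and angle between old_plate's own z axis and vertical below 0.1 rad), for 0.2 s.
2. the brass plate lies flat in the nest (x of brass_plate in the frame of fixture between -0.006 and 0.006 m and y of brass_plate in the frame of fixture between -0.006 and 0.006 m and z of brass_plate in the frame of fixture below 0.033 m and angle between brass_plate's own z axis and vertical below 0.05 rad), for 0.2 s.
At the end, for the whole second after the job is handed in: Aluminium plate flat in the tray; brass plate flat in the nest (within 6 mm, under 3 mm above its floor); every pin present upright in a fixture hole (within 4 mm of its axis), shoulder within 3.5 mm of the plate; dial within 0.1 rad of the red mark; all at rest (all of step 1 and all of step 2 and (horizontal distance between pin0 and hole0 below 0.004 m or horizontal distance between pin0 and hole1 below 0.004 m or horizontal distance between pin0 and hole2 below 0.004 m or horizontal distance between pin0 and hole3 below 0.004 m) and height (world z) of each of pin0, pin1, pin2, pin3 below 0.0095 m and angle between each of pin0, pin1, pin2, pin3's own z axis and vertical below 0.1 rad and linear speed of each of pin0, pin1, pin2, pin3, old_plate, brass_plate below 0.02 m/s and (horizontal distance between pin1 and hole0 below 0.004 m or horizontal distance between pin1 and hole1 below 0.004 m or horizontal distance between pin1 and hole2 below 0.004 m or horizontal distance between pin1 and hole3 below 0.004 m) and (horizontal distance between pin2 and hole0 below 0.004 m or horizontal distance between pin2 and hole1 below 0.004 m or horizontal distance between pin2 and hole2 below 0.004 m or horizontal distance between pin2 and hole3 below 0.004 m) and (horizontal distance between pin3 and hole0 below 0.004 m or horizontal distance between pin3 and hole1 below 0.004 m or horizontal distance between pin3 and hole2 below 0.004 m or horizontal distance between pin3 and hole3 below 0.004 m) and value of joint dial between 2.8 and 3 rad); the robot touches nothing.
It fails at once if a bystander is moved more than 40 mm (distance of any of screwdriver, oil, collar, mug, spool, offcut, vee from where it was at the start of the episode above 0.04 m).
Of pin0, pin1, pin2, pin3 only 2 to 4 are there at a start; the rules pass over those that are not, and their reading is None.
At some moment in a run one of old_plate, brass_plate may be knocked a few centimetres aside while the robot is not near it.
It also fails if it takes over 210 s, if anything falls off the work surface, if the arm or the gripper's body presses on something with over 40 N, if the wrist force passes 120 N, or if a joint passes its speed limit or range.

## Robot

A 6-joint arm with a two-finger parallel gripper is mounted at the origin on the work surface. World frame = base frame: x ahead of the robot, y to its left, z up, the work surface at z = 0. Lengths are in m, angles in rad, forces in N, time in s.
With the tool pointing down it reaches from about 0.2 to 0.875 m from the base axis. Payload 3.4 kg.
Tool frame: the origin (TCP) lies midway between the tips of the shut fingers; the grasp point (between the pads) lies 19 mm behind it; z points along the fingers, y is the line along which they close (so a half turn about z gives the same grasp; the last joint's range is limited). The gripper opens to 94 mm and grips with 3 to 60 N. Pads are 16 mm wide; open, the fingers measure 119 mm over their backs; the gripper's body (75 mm by 177 mm) begins 78 mm behind the grasp point.
Start: joints at [-1.247, 0.276, 1.505, -0, 1.361, -0.121], TCP at [0.247, -0.519, 0.182] pointing down, gripper open.
Joint ranges: [-2.89, 2.89], [-0.75, 2.08], [0.22, 2.7], [-1.18, 4.32], [0.11, 2.71], [-2.7, 2.7]. Speed limits (rad/s): [2.57, 2.57, 3.14, 3.14, 3.14, 3.14].

## Interface

Orientations are given as a rotation vector (axis times angle).
In Python, from bench import arm gives the robot as it stands. The module is installed in compiled form; this text tells all that it offers.
- The arm moves only by the tool servo_tool, never from a script. Its argument "increments" is a list of rows, each a list of 2 entries, a list of its own where there are three numbers: the shift along the tool's x, y, z in mm, then the turn, a rotation vector about the tool's x, y, z in degrees. In form: [[[tx, ty, tz], [wx, wy, wz]], ...]. A call has 1 to 8 rows; each row shifts and turns the commanded pose from where the row before left it, along the tool's axes as they then stand; what a row does not reach is not made up. A row lasts 1/8 s, in which the tool goes at most 62.5 mm and 10.7 degrees, less where a joint would pass 70% of its speed; a pose out of reach is approached as far as the arm can. A call is refused whole if a number of a shift passes 62.5 or a number of a turn 10.7, either way. A call with a gripper value outside its range is refused whole. "fingers" is the finger opening in mm, from 0 to 94, set as the call begins (left out, the last holds). The fingers move at their own pace and stop on an object; "newtons" is the grip in N (left out, the last holds). Time passes only in rows, so rows that do not move let the fingers close. It gives the time, the measured TCP pose, the force, the opening and the grip force at its end, in the units of the state.
- arm.sense(): the state, without advancing time (a new reading comes with each control period).
- arm.snapshot(name): name is "scene" or "side" or "wrist"; returns the picture (400x640x3 uint8, blue, green, red); there is no depth.
- arm.camera_model(name): a dict with "mtx" (3x3 intrinsics, pixels), "origin" and "attitude" of the camera in the world. Camera axes: x right, y up, looking along -z (the intrinsics and any distortion apply to the point x, -y, -z); pixel columns grow to the right and rows downward; lengths in m; the calibration is good to about 2 mm. A picture is of the moment at which its call begins: read the wrist's pose just before it. camera_model takes no time and is no camera call; for the wrist camera it gives the pose at the moment of the call.
- arm.sign_off(): hands the job in; it is judged then, once.
Trained networks look in the newest picture that a camera, given by its name, has taken for a name from the list of things; names that differ only in an ending like _2 or _b are one class to them, and where a whole thing is asked for, a point or a joint stands for the part that bears it (a point fixed in the world has none). Each returns a list of dicts, best first, with "score" (0 to 1); they miss things now and then, are a little off and sometimes report something else, mostly with a low value. They report only what shows in the picture. A call takes as long as a camera call. They do not tell look-alikes from the thing itself.
- arm.silhouettes(name, camera): "mask" (400x640 bool, what is visible of it) and "at" ([row, column] in pixels, amid what is visible of it).
The state is a dict: "time": time; "joint_pos": joint angles; "joint_velocities": joint speeds; "joint_torque": joint torques, N m; "tcp_pos": TCP position; "eef_rot": TCP orientation; "ft_force": force on the tool from outside, world axes, zero at the start; "wrist_torque": the same for the moment, N m; "finger_gap": finger opening in m; "grasp_force": force on a finger pad.
Only numpy, scipy, OpenCV 4.12 (cv2) and the standard library are available. Lean on these libraries where they do the work, as an engineer would, in place of code of your own. Each camera call takes 0.05 s, during which the arm holds its last target. There are 200 camera calls.

## Working session

There is one attempt and no reset: what is moved stays moved. The work goes in short steps, Python scripts to look and compute and a tool call to move; the robot and the scene stay as the last step left them, time stands still between calls to the robot, and variables do not carry over. Pictures are saved under pics/ and viewed, at most 14 in all, crops included, and the job is handed in when it is done.

Besides the shell and the picture viewer there is one more tool, called after "Request:" by a JSON object that holds its "op" and its "data", one argument or row to a line. servo_tool: Moves the arm, as the interface text tells. Its arguments: {"type":"object","properties":{"increments":{"type":"array"},"fingers":{"type":"number"},"newtons":{"type":"number"}},"required":["increments"]}

```bash
mkdir -p pics; cat > h.py <<'E'
import numpy as np, cv2
from bench import arm
from scipy.spatial.transform import Rotation as R
def cam(n):
    c=arm.camera_model(n); a=np.array(c['attitude'])
    A=a if a.shape==(3,3) else R.from_rotvec(a).as_matrix() if a.shape==(3,) else None
    return np.array(c['mtx']),np.array(c['origin']),A,c
def ray(n,r,c,m=None):
    K,o,A,_=m or cam(n)
    d=np.linalg.solve(K,[c,r,1]); return o,A@np.array([d[0],-d[1],-d[2]])
def onz(n,r,c,z,m=None):
    o,d=ray(n,r,c,m); return o+d*(z-o[2])/d[2]
def proj(n,P,m=None):
    K,o,A,_=m or cam(n); q=(np.atleast_2d(P)-o)@A; q=q*[1,-1,-1]; p=q@K.T; return p[:,:2]/p[:,2:]  # col,row
def tri(rays):
    M=np.zeros((3,3));b=np.zeros(3)
    for o,d in rays:
        d=d/np.linalg.norm(d);P=np.eye(3)-np.outer(d,d);M+=P;b+=P@o
    return np.linalg.solve(M,b)
E
python3 - <<'E'
from h import *
for n in("scene","side","wrist"):
    cv2.imwrite(f"pics/{n}0.png",arm.snapshot(n)); print(n,cam(n)[3])
print(arm.sense())
for n in("scene","side"):
    for k in["fixture","old_plate","brass_plate","tray","stand","pin0","dial_base","dial","mug","oil","vee","collar","spool","offcut","screwdriver"]:
        for s in arm.silhouettes(k,n):
            print(n,k,round(s['score'],2),np.round(s['at']),s['mask'].sum(), end='; ')
        print()
E
```

```text
scene {'mtx': array([[505.94604209,   0.        , 323.81820742],
       [  0.        , 505.94604209, 201.2280223 ],
       [  0.        ,   0.        ,   1.        ]]), 'origin': array([1.22337084, 0.25698913, 1.15070429]), 'attitude': array([0.36613509, 0.57244223, 1.9443328 ])}
side {'mtx': array([[376.34137394,   0.        , 325.1013356 ],
       [  0.        , 376.34137394, 201.7231809 ],
       [  0.        ,   0.        ,   1.        ]]), 'origin': array([0.34262189, 0.48615744, 0.70411624]), 'attitude': array([ 0.20227909, -0.98216747, -2.57063047])}
wrist {'mtx': array([[341.48938246,   0.        , 324.71448707],
       [  0.        , 341.48938246, 194.34953519],
       [  0.        ,   0.        ,   1.        ]]), 'origin': array([ 0.31886921, -0.48399281,  0.38325029]), 'attitude': array([-0.24790782,  0.15779812, -1.11710596])}
{'time': 0.15, 'joint_pos': array([-1.24702299e+00,  2.76431681e-01,  1.50580832e+00, -1.40790391e-05,
        1.36071820e+00, -1.21009573e-01]), 'joint_velocities': array([-1.33052914e-05, -1.84744325e-03, -3.57008485e-03,  6.76279827e-04,
       -
[... 1578 characters left out ...]
[160. 331.] 1128; side brass_plate 0.32 [249. 235.] 386; 
side tray 0.63 [171. 423.] 3347; 
side stand 0.6 [366. 329.] 3671; side stand 0.35 [318. 230.] 3736; 
side pin0 0.63 [361. 311.] 190; side pin0 0.57 [381. 334.] 201; side pin0 0.48 [355. 356.] 188; 
side dial_base 0.86 [317. 230.] 3633; 
side dial 0.72 [312. 231.] 1112; side dial 0.64 [237. 326.] 1088; 
side mug 0.63 [158. 276.] 701; 
side oil 0.75 [198. 381.] 395; side oil 0.59 [218. 323.] 1795; side oil 0.19 [235. 325.] 1425; 
side vee 0.81 [246. 384.] 745; 
side collar 0.59 [297. 342.] 217; 
side spool 0.63 [244. 236.] 388; 
side offcut 0.68 [310. 229.] 1119; side offcut 0.63 [270. 192.] 300; 
side screwdriver 0.89 [196. 249.] 351;
```

View pics/scene0.png

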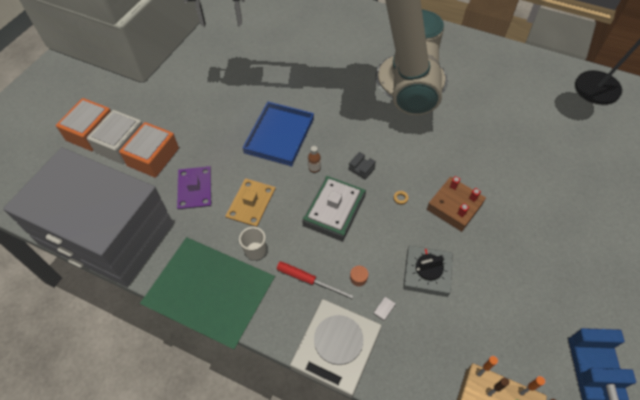

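View pics/side0.png

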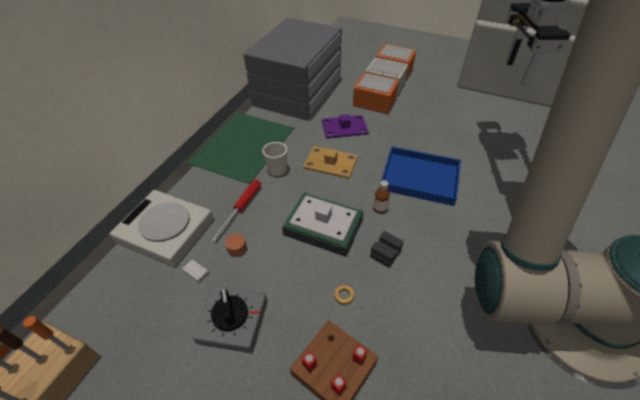

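The candidates for brass_plate are the yellow one at scene (row 203, col 253) / side (160, 331) and the purple one at scene (187, 192) / side (127, 345). The yellow one fits: it is brass-coloured, and the text rules out purple. Three pins are in the stand, at scene (185,455), (207,462) and (196,475). I'll confirm with a crop and fit the poses.

```bash
cat > fit.py <<'E'
from h import *
from scipy.optimize import minimize
def box(l,w,z0,z1,cx=0,cy=0): return np.array([[cx+sx*l/2,cy+sy*w/2,z] for sx in(-1,1) for sy in(-1,1) for z in(z0,z1)])
plate=[box(.13,.09,0,.008),box(.03,.03,.008,.038)]
pin=[box(.018,.018,.032,.066)]
def render(n,parts,p,m,S=4):
    im=np.zeros((400*S,640*S),np.uint8)
    c,s=np.cos(p[3]),np.sin(p[3]);Rz=np.array([[c,-s,0],[s,c,0],[0,0,1]])
    for b in parts:
        q=proj(n,b@Rz.T+p[:3],m); h=cv2.convexHull(np.round((q+.5)*S-.5).astype(np.int32)); cv2.fillConvexPoly(im,h,1)
    return cv2.resize(im.astype(np.float32),(640,400),interpolation=cv2.INTER_AREA)
def fit(parts,masks,p0,zfree=True,steps=(.008,.008,.006,.15)):
    # masks: list of (cam,mask,model)
    def cost(p):
        p=np.array(p); 
        if not zfree: p=np.r_[p[:2],p0[2],p[2]]
        v=0
        for n,M,m in masks:
            r=render(n,parts,p,m);v+=1-np.minimum(r,M).sum()/np.maximum(r,M).sum()
        return v/len(masks)
    x0=np.array(p0) if zfree else np.array([p0[0],p0[1],p0[3]])
    st=np.array(steps) if zfree else np.array(steps)[[0,1,3]]
    best=None
    for dy in (np.arange(4)*np.pi/4):
        x=x0.copy();x[-1]+=dy
        sim=np.vstack([x]+[x+st*e for e in np.eye(len(x))])
        r=minimize(cost,x,method='Nelder-Mead',options=dict(initial_simplex=sim,maxfev=220,xatol=1e-4,fatol=1e-4))
        if best is None or r.fun<best.fun: best=r
    x=best.x
    if not zfree:x=np.r_[x[:2],p0[2],x[2]]
    return x,1-best.fun
E
cat > a.py <<'E'
from fit import *
im={n:arm.snapshot(n) for n in("scene","side")}
M={n:cam(n) for n in im}
cr=im["scene"][150:250,165:295];cv2.imwrite("pics/crop1.png",cv2.resize(cr,None,fx=6,fy=6,interpolation=cv2.INTER_CUBIC))
def get(k,n,at,tol=12):
    for s in arm.silhouettes(k,n):
        if np.hypot(*(np.array(s['at'])-at))<tol:return s['mask'].astype(np.float32),s['at']
    print('miss',k,n);return None,None
def run(name,k,parts,ats,extra=None,sc=True):
    ms=[];rays=[]
    for n,at in ats.items():
        m,a=get(k,n,at)
        if m is None:continue
        if extra:
            e,_=get(extra,n,at,40); m=np.maximum(m,e) if e is not None else m
        ms.append((n,m,M[n]));rays.append(ray(n,*a,M[n]))
    P=tri(rays); x,v=fit(parts,ms,[P[0],P[1],max(P[2]-.02,0),0])
    print(name,'tri',P.round(3),'fit',x.round(4),'iou',round(v,3))
run('brass','brass_plate',plate,dict(scene=(203,253),side=(160,331)))
run('old','old_plate',plate,dict(scene=(200,332),side=(217,323)))
run('tray','tray',[box(.19,.15,0,.028)],dict(scene=(135,277),side=(171,423)))
run('fix','fixture',[box(.156,.116,0,.035),box(.03,.03,.038,.068)],dict(scene=(229,332),side=(237,322)),'old_plate')
run('stand','stand',[box(.11,.11,0,.036)],dict(scene=(204,455),side=(366,329)))
run('dialb','dial_base',[box(.11,.11,0,.03)],dict(scene=(270,429),side=(317,230)))
for a,b in(((185,455),(355,356)),((207,462),(381,334)),((196,475),(361,311))):
    run('pin','pin0',pin,dict(scene=a,side=b))
for k,a,b in(('pinA',(185,455),(361,311)),('pinC',(196,475),(355,356))):
    run(k,'pin0',pin,dict(scene=a,side=b))
E
python3 a.py
```

```text
brass tri [ 0.639 -0.238  0.   ] fit [ 0.637  -0.2353 -0.0033  0.099 ] iou 0.95
old tri [ 0.561 -0.014  0.042] fit [ 0.5644 -0.0208  0.0264  3.1456] iou 0.954
tray tri [ 0.394 -0.288  0.005] fit [ 0.3954 -0.2753 -0.0034  0.1093] iou 0.959
fix tri [ 0.577 -0.025 -0.06 ] fit [ 0.5648 -0.0203 -0.0051  0.016 ] iou 0.948
stand tri [0.424 0.273 0.016] fit [ 0.4178  0.269  -0.0038  1.322 ] iou 0.834
dialb tri [0.634 0.267 0.016] fit [ 0.6353  0.2651 -0.0041  0.2483] iou 0.947
pin tri [0.384 0.25  0.054] fit [ 0.3809  0.2471  0.0029 -0.1116] iou 0.859
pin tri [ 0.404  0.289 -0.016] fit [ 0.4033  0.2868 -0.0621  2.2375] iou 0.628
pin tri [0.441 0.306 0.109] fit [0.4443 0.304  0.0624 0.4788] iou 0.645
pinA tri [0.436 0.278 0.103] fit [0.4358 0.2779 0.0833 0.    ] iou 0.0
pinC tri [0.394 0.281 0.072] fit [0.3769 0.2726 0.0649 0.0824] iou 0.382
```

View pics/crop1.png

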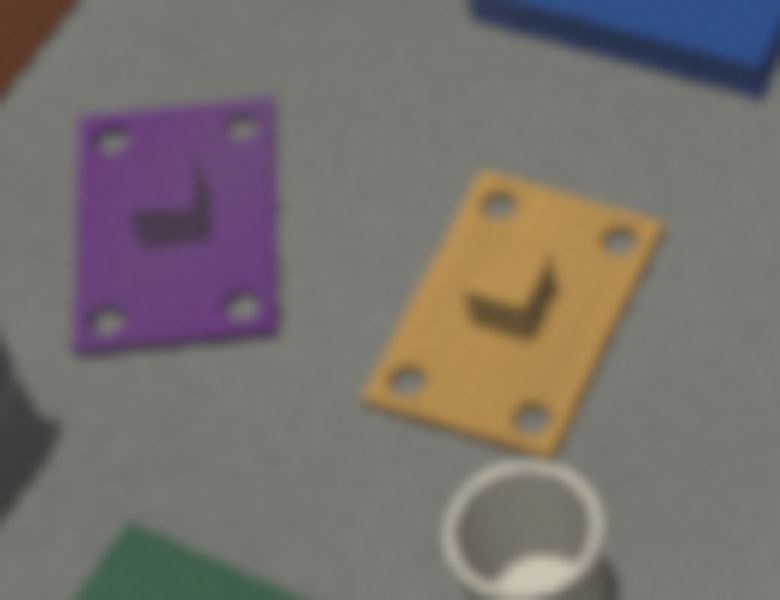

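The crop confirms the yellow plate (scene row 203, col 253): four corner holes and a boss, brass-coloured. The look-alike at (187, 192) is purple. Next I'll work out the view moves for the wrist camera.

```bash
cat > go.py <<'E'
from h import *
def tool():
    s=arm.sense();Rt=R.from_rotvec(s['eef_rot']).as_matrix();return s,np.array(s['tcp_pos']),Rt
def goal(p,yaw=None,label='',frm=None):
    """yaw: world direction (rad) of tool x; picks as given. prints turn wz (deg) then shift mm in tool axes after turning"""
    s,t,Rt=tool()
    if frm is not None: t,Rt=frm
    if yaw is None: G=Rt
    else:
        c,sn=np.cos(yaw),np.sin(yaw); G=np.array([[c,sn,0],[sn,-c,0],[0,0,-1]])
    w=np.degrees(R.from_matrix(Rt.T@G).as_rotvec())
    d=G.T@(np.array(p)-t)*1000
    print(label,'turn',w.round(2),'shift',d.round(1)); return np.array(p,float),G
E
python3 - <<'E'
from go import *
s,t,Rt=tool();K,o,A,_=cam('wrist')
print('yaw',np.arctan2(Rt[1,0],Rt[0,0]),'cam off tool',Rt.T@(o-t),'view dir tool',Rt.T@(-A[:,2]))
b=np.array([.637,-.2353]);f=np.array([.5648,-.0203]);tr=np.array([.3954,-.2753])
# camera footprint where axis hits z=.03 relative to tcp for tcp z .25
for yaw in (0,): 
    goal([.52,-.02,.25],0,'fix view')
E
```

```text
yaw 0.4448005546308088 cam off tool [ 0.07957649 -0.00072516 -0.20203011] view dir tool [-2.75254390e-01  4.77947020e-04  9.61371308e-01]
fix view turn [ 0.    0.   25.49] shift [ 272.6 -499.1  -68.1]
```

Request:
{"op": "servo_tool", "data": {
  "increments": [
    [[0, 0, 0], [0, 0, 8.5]],
    [[0, 0, 0], [0, 0, 8.5]],
    [[0, 0, 0], [0, 0, 8.5]],
    [[23, -46, -2], [0, 0, 0]],
    [[23, -46, -2], [0, 0, 0]],
    [[23, -46, -2], [0, 0, 0]],
    [[23, -46, -2], [0, 0, 0]],
    [[23, -46, -2], [0, 0, 0]]
  ],
  "fingers": 60
}}

```text
time: 3.95
tcp_pos: [0.3631, -0.2877, 0.1922]
eef_rot: [3.141, -0.001, 0.001]
ft_force: [1.4, -1.2, 0.2]
finger_gap: 0.06
grasp_force: 0.0
```

Request:
{"op": "servo_tool", "data": {
  "increments": [
    [[23, -46, -2], [0, 0, 0]],
    [[23, -46, -2], [0, 0, 0]],
    [[23, -46, -2], [0, 0, 0]],
    [[23, -46, -2], [0, 0, 0]],
    [[23, -46, -2], [0, 0, 0]],
    [[0, 0, 0], [0, 0, 0]],
    [[0, 0, 0], [0, 0, 0]]
  ]
}}

```text
time: 4.82
tcp_pos: [0.4772, -0.0594, 0.2017]
eef_rot: [3.141, 0.001, -0.001]
ft_force: [-0.3, -0.5, 0.2]
finger_gap: 0.0598
grasp_force: 0.0
```

```bash
cat > wl.py <<'E'
import sys,pickle
from fit import *
def look(tag,names):
    m=cam('wrist'); im=arm.snapshot('wrist'); cv2.imwrite(f'pics/w_{tag}.png',im); out={}
    for k in names:
        out[k]=[(s['score'],s['at'],s['mask']) for s in arm.silhouettes(k,'wrist')]
        print(k,[(round(a,2),np.round(b).tolist(),int(c.sum())) for a,b,c in out[k]])
    pickle.dump((m,out),open(f'{tag}.pkl','wb'))
E
python3 -c "
from wl import *
look('v1',['old_plate','fixture','brass_plate'])"
```

```text
old_plate [(0.83, [84.0, 282.0], 11605)]
fixture [(0.27, [220.0, 501.0], 18179)]
brass_plate [(0.65, [39.0, 484.0], 6953), (0.63, [26.0, 620.0], 2306), (0.16, [244.0, 11.0], 349)]
```

Request:
{"op": "servo_tool", "data": {
  "increments": [
    [[0, -40, 0], [0, 0, 0]],
    [[0, -40, 0], [0, 0, 0]],
    [[0, 0, 0], [0, 0, 0]],
    [[0, 0, 0], [0, 0, 0]]
  ]
}}

```text
time: 5.52
tcp_pos: [0.4775, 0.0198, 0.2019]
eef_rot: [3.141, -0.002, 0.0]
ft_force: [-0.3, 0.4, -0.7]
finger_gap: 0.0605
grasp_force: 0.0
```

```bash
python3 -c "
from wl import *
look('v2',['old_plate','fixture'])
for k,parts,z0 in(('old_plate',plate,.03),):
    ms=[];rs=[]
    for t in('v1','v2'):
        m,o=pickle.load(open(t+'.pkl','rb'))
        a,b,c=o[k][0];ms.append(('wrist',c.astype(np.float32),m));rs.append(ray('wrist',*b,m))
    print(k,tri(rs).round(4),fit(parts,ms,[.565,-.02,z0,0]))
    for M in ms: print(fit(parts,[M],[.565,-.02,z0,0],False))
"
```

```text
old_plate [(0.92, [83.0, 360.0], 11627)]
fixture [(0.6, [79.0, 317.0], 5984)]
old_plate [ 0.5698 -0.016   0.0383] (array([ 0.56436762, -0.0164661 ,  0.02818229,  0.0115512 ]), np.float64(0.9860152304172516))
(array([ 0.56422362, -0.01649015,  0.03      ,  3.15275649]), np.float64(0.9826323390007019))
(array([ 0.56422788, -0.01638879,  0.03      ,  0.01314409]), np.float64(0.9852173328399658))
```

View pics/w_v2.png

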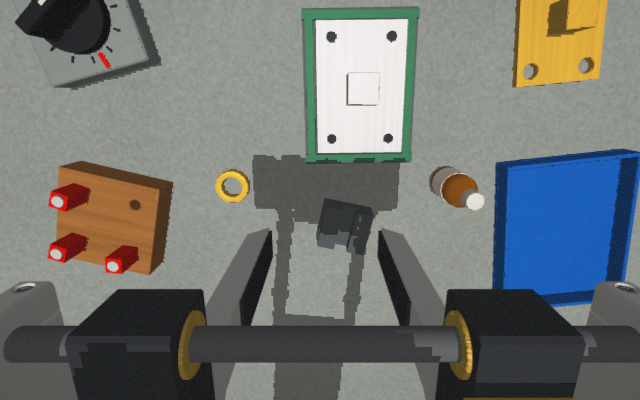

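The wrist view shows the fixture with the white plate at (col 362, row 83), the dial's red mark at (104,60), the pins at (60,200), (60,252) and (120,262), brass at (565,40) and the tray at (565,230). The stand has three pins and one empty hole.

```bash
cat > fx.py <<'E'
from wl import *
ms=[]
for t in('v1','v2'):
    m,o=pickle.load(open(t+'.pkl','rb'));im=cv2.imread(f'pics/w_{t}.png')
    h=cv2.inRange(cv2.cvtColor(im,cv2.COLOR_BGR2HSV),(55,70,30),(95,255,255)); h[170:]=0
    c=max(cv2.findContours(h,cv2.RETR_EXTERNAL,cv2.CHAIN_APPROX_NONE)[0],key=cv2.contourArea)
    f=np.zeros_like(h);cv2.fillPoly(f,[cv2.convexHull(c)],1); ms.append(('wrist',f.astype(np.float32),m))
    print(fit([box(.156,.116,.030,.035)],ms[-1:],[.565,-.02,0,0],False))
print(fit([box(.156,.116,.030,.035)],ms,[.565,-.02,0,0]))
from go import *
f=goal([.5643,-.0165,.10],.0125,'over'); f=goal([.5643,-.0165,.042],.0125,'down',f)
E
python3 fx.py
```

```text
(array([ 0.5613471 , -0.01585241,  0.        ,  0.0193898 ]), np.float64(0.9650364518165588))
(array([ 0.56152806, -0.01589785,  0.        ,  3.15912066]), np.float64(0.9635112881660461))
(array([ 0.56303552, -0.0158477 , -0.00659434,  3.16305265]), np.float64(0.9683322310447693))
over turn [ 0.03  0.   -0.83] shift [ 86.3  37.2 101.8]
down turn [0. 0. 0.] shift [ 0.  0. 58.]
```

Request:
{"op": "servo_tool", "data": {
  "increments": [
    [[29, 12, 20], [0, 0, -0.8]],
    [[29, 13, 30], [0, 0, 0]],
    [[28, 12, 52], [0, 0, 0]],
    [[0, 0, 0], [0, 0, 0]],
    [[0, 0, 20], [0, 0, 0]],
    [[0, 0, 20], [0, 0, 0]],
    [[0, 0, 17], [0, 0, 0]],
    [[0, 0, 0], [0, 0, 0]]
  ]
}}

```text
time: 6.68
tcp_pos: [0.5629, -0.0155, 0.0434]
eef_rot: [-3.141, -0.021, 0.002]
ft_force: [0.4, -1.0, 0.5]
finger_gap: 0.0602
grasp_force: 0.0
```

Request:
{"op": "servo_tool", "data": {
  "increments": [
    [[0, 0, 0], [0, 0, 0]],
    [[0, 0, 0], [0, 0, 0]],
    [[0, 0, 0], [0, 0, 0]],
    [[0, 0, 0], [0, 0, 0]],
    [[0, 0, 0], [0, 0, 0]],
    [[0, 0, 0], [0, 0, 0]]
  ],
  "fingers": 10,
  "newtons": 40
}}

```text
time: 7.42
tcp_pos: [0.5654, -0.0154, 0.0446]
eef_rot: [3.141, 0.021, 0.005]
ft_force: [-0.6, -0.9, 8.4]
finger_gap: 0.0101
grasp_force: 4.1
```

Request:
{"op": "servo_tool", "data": {
  "increments": [
    [[0, 0, -15], [0, 0, 0]],
    [[0, 0, -30], [0, 0, 0]],
    [[0, 0, -40], [0, 0, 0]],
    [[0, 0, -40], [0, 0, 0]],
    [[0, 0, 0], [0, 0, 0]],
    [[0, 0, 0], [0, 0, 0]]
  ]
}}

```text
time: 8.18
tcp_pos: [0.5632, -0.0152, 0.1675]
eef_rot: [-3.141, -0.022, 0.002]
ft_force: [-0.9, -0.1, -0.1]
finger_gap: 0.0101
grasp_force: 0.0
```

```bash
python3 -c "
from go import *
print(tool()[1])
f=goal([.395,-.275,.17],.109,'tray'); f=goal([.395,-.275,.0205],.109,'down',f)"
```

```text
[ 0.56321375 -0.01521485  0.16745562]
tray turn [-0.01  0.06 -5.46] shift [-195.5  239.9   -2.5]
down turn [0. 0. 0.] shift [  0.    0.  149.5]
```

```bash
python3 -c "
from wl import *
look('v3',['old_plate'])
im=arm.snapshot('scene');cv2.imwrite('pics/s3.png',cv2.resize(im[140:300,200:420],None,fx=3,fy=3))"
```

```text
old_plate [(0.92, [173.0, 327.0], 10990)]
```

View pics/s3.png

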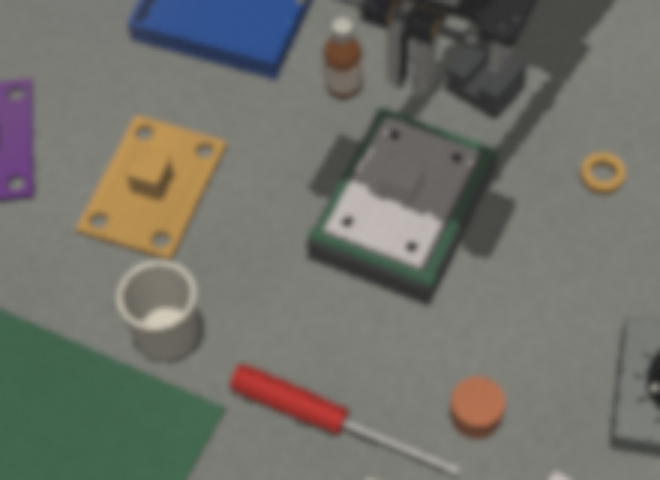

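View pics/w_v3.png

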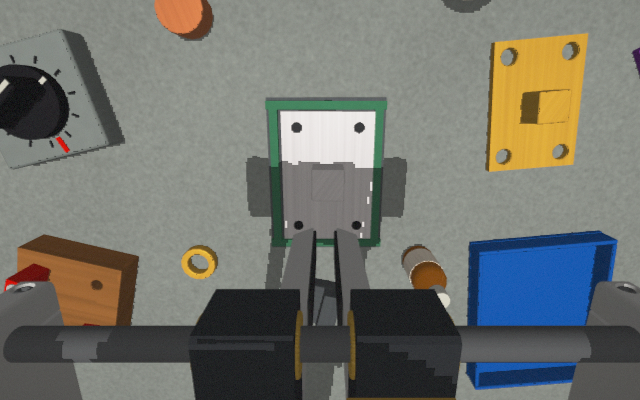

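The plate still lies in the nest, with its boss at (327,182) in the wrist view, and the fingers closed on nothing. I'll go down again and look before closing.

Request:
{"op": "servo_tool", "data": {
  "increments": [
    [[0, 0, 0], [0, 0, 0]],
    [[0, 0, 0], [0, 0, 0]],
    [[0, 0, 0], [0, 0, 0]],
    [[0, 0, 0], [0, 0, 0]]
  ],
  "fingers": 60
}}

```text
time: 8.82
tcp_pos: [0.5639, -0.0154, 0.1678]
eef_rot: [3.141, 0.022, -0.0]
ft_force: [0.2, -0.4, 0.3]
finger_gap: 0.0465
grasp_force: 0.0
```

Request:
{"op": "servo_tool", "data": {
  "increments": [
    [[0, 0, 40], [0, 0, 0]],
    [[0, 0, 40], [0, 0, 0]],
    [[0, 0, 25], [0, 0, 0]],
    [[0, 0, 18], [0, 0, 0]],
    [[0, 0, 0], [0, 0, 0]],
    [[0, 0, 0], [0, 0, 0]]
  ]
}}

```text
time: 9.57
tcp_pos: [0.5646, -0.0155, 0.0456]
eef_rot: [3.141, 0.021, 0.002]
ft_force: [0.9, 1.1, 0.4]
finger_gap: 0.0601
grasp_force: 0.0
```

```bash
python3 -c "
from wl import *
from go import tool
print(tool()[1])
a=arm.snapshot('side')[150:290,240:420];b=arm.snapshot('wrist')
c=np.hstack([cv2.resize(a,(514,400)),b[:,170:460]]);cv2.imwrite('pics/d4.png',c)
"
```

```text
[ 0.56462076 -0.01550228  0.04560945]
```

View pics/d4.png

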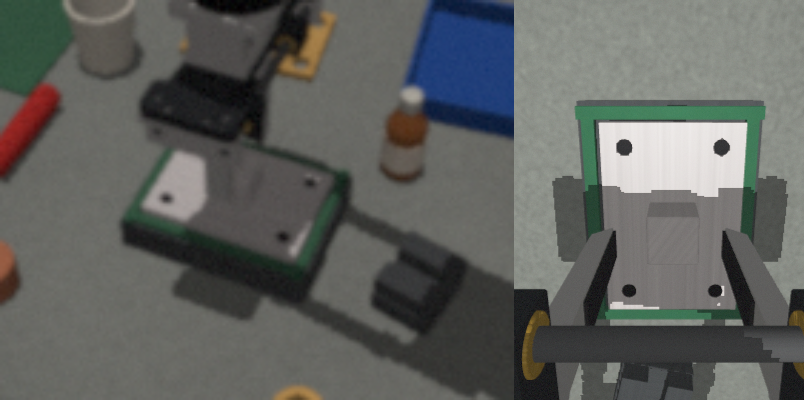

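The boss (673,233) is centred between the fingers, so I'll close here and watch the readings.

Request:
{"op": "servo_tool", "data": {
  "increments": [
    [[0, 0, 0], [0, 0, 0]],
    [[0, 0, 0], [0, 0, 0]],
    [[0, 0, 0], [0, 0, 0]],
    [[0, 0, 0], [0, 0, 0]],
    [[0, 0, 0], [0, 0, 0]]
  ],
  "fingers": 24,
  "newtons": 30
}}

```text
time: 10.3
tcp_pos: [0.5639, -0.0154, 0.0448]
eef_rot: [3.141, 0.021, -0.0]
ft_force: [0.9, -0.9, 0.2]
finger_gap: 0.0238
grasp_force: 0.0
```

```bash
python3 -c "
from wl import *
s=arm.sense();print({k:np.round(s[k],4) for k in('tcp_pos','ft_force','wrist_torque','finger_gap','grasp_force')})
a=arm.snapshot('side')[150:290,240:420];b=arm.snapshot('wrist')
c=np.hstack([cv2.resize(a,(514,400)),b[:,170:460]]);cv2.imwrite('pics/d5.png',c)
"
```

```text
{'tcp_pos': array([ 0.5639, -0.0154,  0.0448]), 'ft_force': array([ 0.8798, -0.8823,  0.2124]), 'wrist_torque': array([-0.0139,  0.0141, -0.038 ]), 'finger_gap': np.float64(0.0238), 'grasp_force': np.float64(0.0)}
```

View pics/d5.png

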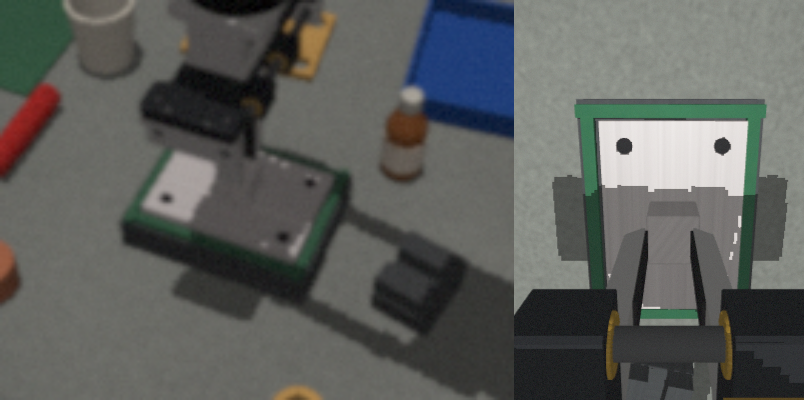

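The fingers appear to stop over the boss top, at about (670,230). They read about 25 mm further back than the reported TCP implies, so the contact on the first try was with the boss top. I'll open, go lower in small steps and watch the force.

Request:
{"op": "servo_tool", "data": {
  "increments": [
    [[0, 0, 0], [0, 0, 0]],
    [[0, 0, 0], [0, 0, 0]],
    [[0, 0, 0], [0, 0, 0]],
    [[0, 0, 0], [0, 0, 0]],
    [[0, 0, 5], [0, 0, 0]],
    [[0, 0, 5], [0, 0, 0]],
    [[0, 0, 0], [0, 0, 0]]
  ],
  "fingers": 60
}}

```text
time: 11.28
tcp_pos: [0.5633, -0.0153, 0.0342]
eef_rot: [-3.141, -0.021, 0.002]
ft_force: [-0.6, -0.1, 0.1]
finger_gap: 0.06
grasp_force: 0.0
```

Request:
{"op": "servo_tool", "data": {
  "increments": [
    [[0, 0, 4], [0, 0, 0]],
    [[0, 0, 4], [0, 0, 0]],
    [[0, 0, 0], [0, 0, 0]]
  ]
}}

```text
time: 11.65
tcp_pos: [0.5635, -0.0153, 0.0264]
eef_rot: [-3.141, -0.022, 0.001]
ft_force: [-0.1, -0.5, -0.2]
finger_gap: 0.0598
grasp_force: 0.0
```

Request:
{"op": "servo_tool", "data": {
  "increments": [
    [[0, 0, 0], [0, 0, 0]],
    [[0, 0, 0], [0, 0, 0]],
    [[0, 0, 0], [0, 0, 0]],
    [[0, 0, 0], [0, 0, 0]],
    [[0, 0, 0], [0, 0, 0]],
    [[0, 0, 0], [0, 0, 0]]
  ],
  "fingers": 22,
  "newtons": 40
}}

```text
time: 12.4
tcp_pos: [0.564, -0.0157, 0.027]
eef_rot: [3.141, 0.022, 0.0]
ft_force: [0.1, -1.0, 0.7]
finger_gap: 0.0298
grasp_force: 40.0
```

Gripped (29.8 mm, 40 N). Lifting it and carrying it to the tray.

Request:
{"op": "servo_tool", "data": {
  "increments": [
    [[0, 0, -10], [0, 0, 0]],
    [[0, 0, -30], [0, 0, 0]],
    [[0, 0, -45], [0, 0, 0]],
    [[0, 0, -45], [0, 0, 0]],
    [[0, 0, 0], [0, 0, -5.5]],
    [[0, 0, 0], [0, 0, 0]]
  ]
}}

```text
time: 13.15
tcp_pos: [0.5636, -0.0149, 0.1574]
eef_rot: [-3.137, -0.171, -0.0]
ft_force: [-0.0, -0.9, -2.9]
finger_gap: 0.0302
grasp_force: 40.0
```

```bash
python3 -c "
from go import *
s=arm.sense();print(s['tcp_pos'],s['finger_gap'],s['grasp_force'],s['ft_force'])
f=goal([.395,-.275,.16],.109,'tray'); f=goal([.395,-.275,.003],.109,'down',f)"
```

```text
[ 0.56355006 -0.01494903  0.15743187] 0.030161376387106188 39.99873697757721 [-0.03398714 -0.86420726 -2.85560216]
tray turn [-0.02 -0.02 -0.02] shift [-195.8  240.2   -2.6]
down turn [0. 0. 0.] shift [  0.   0. 157.]
```

Request:
{"op": "servo_tool", "data": {
  "increments": [
    [[-28, 34, 0], [0, 0, 0]],
    [[-28, 34, 0], [0, 0, 0]],
    [[-28, 34, 0], [0, 0, 0]],
    [[-28, 35, 0], [0, 0, 0]],
    [[-28, 35, 0], [0, 0, 0]],
    [[-28, 34, 0], [0, 0, 0]],
    [[-28, 34, 0], [0, 0, 0]],
    [[0, 0, 0], [0, 0, 0]]
  ]
}}

```text
time: 14.15
tcp_pos: [0.3934, -0.2769, 0.156]
eef_rot: [-3.136, -0.163, 0.003]
ft_force: [1.1, 0.6, -3.2]
finger_gap: 0.0298
grasp_force: 40.0
```

Request:
{"op": "servo_tool", "data": {
  "increments": [
    [[0, 0, 30], [0, 0, 0]],
    [[0, 0, 40], [0, 0, 0]],
    [[0, 0, 40], [0, 0, 0]],
    [[0, 0, 25], [0, 0, 0]],
    [[0, 0, 12], [0, 0, 0]],
    [[0, 0, 4], [0, 0, 0]],
    [[0, 0, 3], [0, 0, 0]],
    [[0, 0, 0], [0, 0, 0]]
  ]
}}

```text
time: 15.15
tcp_pos: [0.3958, -0.2757, 0.0035]
eef_rot: [3.136, 0.172, 0.002]
ft_force: [0.2, 0.3, -2.4]
finger_gap: 0.0294
grasp_force: 40.0
```

Request:
{"op": "servo_tool", "data": {
  "increments": [
    [[0, 0, 2], [0, 0, 0]],
    [[0, 0, 0], [0, 0, 0]]
  ]
}}

```text
time: 15.4
tcp_pos: [0.396, -0.2759, 0.002]
eef_rot: [3.135, 0.172, 0.002]
ft_force: [0.0, 1.3, 5.3]
finger_gap: 0.0296
grasp_force: 40.0
```

Request:
{"op": "servo_tool", "data": {
  "increments": [
    [[0, 0, 0], [0, 0, 0]],
    [[0, 0, 0], [0, 0, 0]],
    [[0, 0, 0], [0, 0, 0]],
    [[0, 0, 0], [0, 0, 0]],
    [[0, 0, -30], [0, 0, 0]],
    [[0, 0, -50], [0, 0, 0]],
    [[0, 0, -60], [0, 0, 0]],
    [[0, 0, -60], [0, 0, 0]]
  ],
  "fingers": 60
}}

```text
time: 16.4
tcp_pos: [0.3951, -0.2751, 0.2026]
eef_rot: [-3.137, -0.172, 0.0]
ft_force: [0.7, 0.3, -0.7]
finger_gap: 0.0601
grasp_force: 0.0
```

Request:
{"op": "servo_tool", "data": {
  "increments": [
    [[50, 4, 0], [0, 0, 0]],
    [[52, 4, 0], [0, 0, 0]],
    [[52, 4, 0], [0, 0, 0]],
    [[0, 0, 0], [0, 0, 0]],
    [[0, 0, 0], [0, 0, 0]]
  ]
}}

```text
time: 17.02
tcp_pos: [0.5488, -0.2701, 0.2002]
eef_rot: [-3.136, -0.173, 0.003]
ft_force: [-1.0, -0.4, 0.2]
finger_gap: 0.0601
grasp_force: 0.0
```

```bash
python3 -c "
from wl import *
from go import *
look('v6',['brass_plate','old_plate'])
m,o=pickle.load(open('v6.pkl','rb'))
arm.snapshot('scene')
for n in('scene',):
    for s in arm.silhouettes('old_plate',n)[:2]: print(n,s['score'],s['at'],onz(n,*s['at'],.02))
P=[(a,b,c) for a,b,c in o['brass_plate'] if c.sum()>3000 and np.hypot(*(onz('wrist',*b,.02,m)[:2]-[.637,-.235]))<.05]
a,b,c=P[0]; print(onz('wrist',*b,.02,m)); print(fit(plate,[('wrist',c.astype(np.float32),m)],[.637,-.235,0,.1]),fit(plate,[('wrist',c.astype(np.float32),m)],[.637,-.235,0,.1],False))
"
```

```text
brass_plate [(0.85, [80.0, 295.0], 9768), (0.62, [78.0, 447.0], 10123), (0.35, [210.0, 0.0], 232)]
old_plate [(0.74, [276.0, 316.0], 6348)]
scene 0.77 [131.8, 273.7] [ 0.40458509 -0.28532633  0.02      ]
scene 0.47 [245.6, 252.9] [ 0.75728557 -0.15618351  0.02      ]
[ 0.64092667 -0.22772336  0.02      ]
(array([ 6.36320242e-01, -2.30301386e-01, -4.32177755e-04,  9.35148727e-02]), np.float64(0.9382064938545227)) (array([ 0.63633901, -0.23035777,  0.        ,  0.09161699]), np.float64(0.9383211135864258))
```

```bash
python3 -c "
from go import *
f=goal([.6363,-.2303,.08],.092,'over'); f=goal([.6363,-.2303,-.003],.092,'down',f)"
```

```text
over turn [ 0.02 -0.01  0.96] shift [ 90.9 -32.1 121.4]
down turn [0. 0. 0.] shift [ 0.  0. 83.]
```

Request:
{"op": "servo_tool", "data": {
  "increments": [
    [[45, -16, 0], [0, 0, 1]],
    [[46, -16, 21], [0, 0, 0]],
    [[0, 0, 50], [0, 0, 0]],
    [[0, 0, 50], [0, 0, 0]],
    [[0, 0, 40], [0, 0, 0]],
    [[0, 0, 30], [0, 0, 0]],
    [[0, 0, 13], [0, 0, 0]],
    [[0, 0, 0], [0, 0, 0]]
  ]
}}

```text
time: 18.27
tcp_pos: [0.6366, -0.2296, -0.0033]
eef_rot: [-3.138, -0.144, 0.001]
ft_force: [-0.3, -0.1, 0.2]
finger_gap: 0.0602
grasp_force: 0.0
```

Request:
{"op": "servo_tool", "data": {
  "increments": [
    [[0, 0, 0], [0, 0, 0]],
    [[0, 0, 0], [0, 0, 0]],
    [[0, 0, 0], [0, 0, 0]],
    [[0, 0, 0], [0, 0, 0]],
    [[0, 0, 0], [0, 0, 0]],
    [[0, 0, 0], [0, 0, 0]]
  ],
  "fingers": 22,
  "newtons": 45
}}

```text
time: 19.02
tcp_pos: [0.6376, -0.2302, -0.0022]
eef_rot: [3.137, 0.145, 0.002]
ft_force: [-1.1, -1.7, 5.8]
finger_gap: 0.03
grasp_force: 45.0
```

```bash
python3 -c "
from go import *
s=arm.sense();print(s['tcp_pos'],s['finger_gap'],s['grasp_force'],s['ft_force'])"
```

```text
[ 0.63764499 -0.23024689 -0.00221308] 0.029988545743571682 44.99734282493591 [-1.13819475 -1.68350178  5.80795808]
```

Request:
{"op": "servo_tool", "data": {
  "increments": [
    [[0, 0, -15], [0, 0, 0]],
    [[0, 0, -35], [0, 0, 0]],
    [[0, 0, -50], [0, 0, 0]],
    [[0, 0, -50], [0, 0, 0]],
    [[0, 0, -50], [0, 0, 4.4]],
    [[0, 0, -50], [0, 0, 0]],
    [[0, 0, -50], [0, 0, 0]],
    [[0, 0, -50], [0, 0, 0]]
  ]
}}

```text
time: 20.02
tcp_pos: [0.6361, -0.2283, 0.3472]
eef_rot: [-3.139, -0.025, 0.004]
ft_force: [2.0, -0.7, -6.0]
finger_gap: 0.0296
grasp_force: 45.0
```

Request:
{"op": "servo_tool", "data": {
  "increments": [
    [[-37, -43, 0], [0, 0, 0]],
    [[-37, -43, 0], [0, 0, 0]],
    [[-37, -43, 0], [0, 0, 0]],
    [[-37, -43, 0], [0, 0, 0]],
    [[-36, -42, 0], [0, 0, 0]],
    [[0, 0, 0], [0, 0, 0]],
    [[0, 0, 0], [0, 0, 0]]
  ]
}}

```text
time: 20.9
tcp_pos: [0.4493, -0.0179, 0.3466]
eef_rot: [-3.141, -0.025, 0.001]
ft_force: [0.3, 0.2, -5.0]
finger_gap: 0.0294
grasp_force: 45.0
```

```bash
cat > nest.py <<'E'
from wl import *
from go import *
s=arm.sense();print(s['tcp_pos'],s['finger_gap'],s['ft_force'],s['eef_rot'])
m=cam('wrist');im=arm.snapshot('wrist');cv2.imwrite('pics/v7.png',im)
h=cv2.inRange(cv2.cvtColor(im,cv2.COLOR_BGR2HSV),(50,60,20),(95,255,255));n,l,st,_=cv2.connectedComponentsWithStats(h)
k=1+np.argmax(st[1:,4]);print(st[k]);g=(l==k).astype(np.float32)
def cost(p,hgt=.035):
    q=np.r_[p[:2],0,p[2]]
    o=render('wrist',[box(.156,.116,.030,hgt)],q,m);i=render('wrist',[box(.134,.094,hgt,hgt)],q,m)*render('wrist',[box(.134,.094,.031,.031)],q,m)
    r=np.clip(o-i,0,1);return 1-np.minimum(r,g).sum()/np.maximum(r,g).sum()
b=None
for y in(-.02,.0,.03):
    x=np.array([.563,-.016,y]);r=minimize(cost,x,method='Nelder-Mead',options=dict(initial_simplex=np.vstack([x]+[x+np.array([.005,.005,.03])*e for e in np.eye(3)]),xatol=1e-4,fatol=1e-4))
    if b is None or r.fun<b.fun:b=r
print(b.x.round(4),1-b.fun)
E
python3 nest.py; python3 -c "
import cv2;cv2.imwrite('pics/v7c.png',cv2.imread('pics/v7.png'))"
```

```text
[ 0.44932072 -0.01794482  0.3465937 ] 0.029438495777412445 [ 0.2859741   0.24778112 -4.98227423] [-3.14145260e+00 -2.54169721e-02  6.31033004e-04]
[ 283   12   85  113 2308]
[ 0.5642 -0.0156  0.0134] 0.7146008610725403
```

View pics/v7.png

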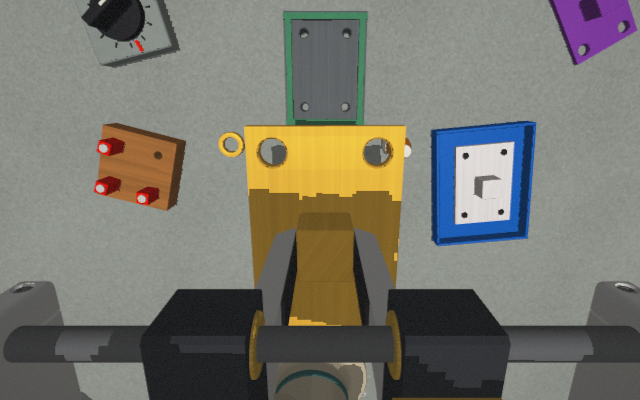

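The wrist view shows the empty nest with its holes near (304,33), (347,33), (304,107) and (345,107). The aluminium plate lies flat in the tray at (485,185), and the held brass plate shows its front holes at (272,152) and (377,152).

```bash
cat > nest2.py <<'E'
from go import *
m=cam('wrist');im=cv2.imread('pics/v7.png');g=cv2.cvtColor(im,cv2.COLOR_BGR2GRAY)
H=[]
for c,r in((304,33),(347,33),(304,107),(345,107)):
    w=255-g[r-9:r+10,c-9:c+10].astype(float);w=np.clip(w-np.median(w)-15,0,None);Y,X=np.mgrid[r-9:r+10,c-9:c+10]
    cc,rr=(w*X).sum()/w.sum(),(w*Y).sum()/w.sum();H.append(onz('wrist',rr,cc,.029,m)[:2]);print((cc,rr),H[-1].round(4))
H=np.array(H);c=H.mean(0);e=(H[1]-H[0]+H[3]-H[2])/2;f=(H[0]-H[2]+H[1]-H[3])/2
print('fixture',c.round(4),'spans',np.linalg.norm(e),np.linalg.norm(f),'yaw',np.arctan2(f[1],f[0]),np.arctan2(e[0],-e[1]))
hsv=cv2.cvtColor(im,cv2.COLOR_BGR2HSV);yel=cv2.inRange(hsv,(15,120,40),(35,255,255));s,t,Rt=tool()
for z in (t[2]+.003+.008,):
  B=[]
  for c0,r0 in((272,152),(377,152)):
    k=(yel==0).astype(np.uint8);n,l,st,ce=cv2.connectedComponentsWithStats(k[r0-25:r0+26,c0-25:c0+26]);i=l[25,25]
    ct=cv2.findContours((l==i).astype(np.uint8),cv2.RETR_EXTERNAL,cv2.CHAIN_APPROX_NONE)[0][0];(x,y),ax,_=cv2.fitEllipse(ct)
    P=onz('wrist',y+r0-25,x+c0-25,z,m);B.append(Rt.T@(P-t)*1000);print('brass hole',(x+c0-25,y+r0-25),ax,'tool mm',B[-1].round(1))
E
python3 nest2.py
```

```text
(np.float64(302.9593103448276), np.float64(31.046206896551723)) [0.6161 0.0149]
(np.float64(346.87394366197185), np.float64(31.128169014084506)) [ 0.617  -0.0462]
(np.float64(302.0772727272727), np.float64(106.64545454545454)) [0.5141 0.0163]
(np.float64(347.536), np.float64(107.312)) [ 0.5143 -0.0507]
fixture [ 0.5653 -0.0165] spans 0.06405902942737995 0.10234363566052583 yaw 0.015152412119309169 0.008241350229388548
brass hole (272.67721366882324, 150.98398780822754) (23.86566734313965, 26.900924682617188) tool mm [ 50.  -29.5 -11. ]
brass hole (375.94604110717773, 151.20744132995605) (23.92087745666504, 25.699447631835938) tool mm [ 49.9  28.5 -11. ]
```

```bash
python3 -c "
from go import *
f=goal([.5645,-.0160,.06],.0135,'over')"
```

```text
over turn [-0.    0.04  0.11] shift [114.7  -0.9 286.4]
```

Request:
{"op": "servo_tool", "data": {
  "increments": [
    [[38, 0, 0], [0, 0, 0]],
    [[38, 0, 40], [0, 0, 0]],
    [[38.5, -1, 50], [0, 0, 0]],
    [[0, 0, 50], [0, 0, 0]],
    [[0, 0, 50], [0, 0, 0]],
    [[0, 0, 50], [0, 0, 0]],
    [[0, 0, 46], [0, 0, 0]],
    [[0, 0, 0], [0, 0, 0]]
  ]
}}

```text
time: 21.95
tcp_pos: [0.5602, -0.0159, 0.0568]
eef_rot: [-3.14, -0.022, 0.018]
ft_force: [-0.5, -0.1, -5.6]
finger_gap: 0.0296
grasp_force: 45.0
```

Request:
{"op": "servo_tool", "data": {
  "increments": [
    [[0, 0, 0], [0, 0, 0]],
    [[0, 0, 8], [0, 0, 0]],
    [[0, 0, 8], [0, 0, 0]],
    [[0, 0, 5], [0, 0, 0]],
    [[0, 0, 4], [0, 0, 0]],
    [[0, 0, 3], [0, 0, 0]],
    [[0, 0, 3], [0, 0, 0]],
    [[0, 0, 0], [0, 0, 0]]
  ]
}}

```text
time: 22.95
tcp_pos: [0.5637, -0.0155, 0.0301]
eef_rot: [-3.141, -0.024, 0.001]
ft_force: [-0.2, 0.1, -5.3]
finger_gap: 0.0296
grasp_force: 45.0
```

Request:
{"op": "servo_tool", "data": {
  "increments": [
    [[0, 0, 2], [0, 0, 0]],
    [[0, 0, 1], [0, 0, 0]],
    [[0, 0, 0], [0, 0, 0]]
  ]
}}

```text
time: 23.32
tcp_pos: [0.564, -0.0156, 0.0278]
eef_rot: [3.141, 0.024, 0.001]
ft_force: [-1.3, -0.5, -1.7]
finger_gap: 0.0297
grasp_force: 45.0
```

Request:
{"op": "servo_tool", "data": {
  "increments": [
    [[0, 0, 0], [0, 0, 0]],
    [[0, 0, 0], [0, 0, 0]],
    [[0, 0, 0], [0, 0, 0]],
    [[0, 0, 0], [0, 0, 0]],
    [[0, 0, -30], [0, 0, 0]],
    [[0, 0, -50], [0, 0, 0]],
    [[-30, 0, -60], [0, 0, 0]],
    [[-50, 0, -40], [0, 0, 0]]
  ],
  "fingers": 60
}}

```text
time: 24.32
tcp_pos: [0.4884, -0.0171, 0.2047]
eef_rot: [3.141, 0.025, 0.006]
ft_force: [0.0, -0.2, -0.2]
finger_gap: 0.06
grasp_force: 0.0
```

Request:
{"op": "servo_tool", "data": {
  "increments": [
    [[0, 0, 0], [0, 0, 0]],
    [[0, 0, 0], [0, 0, 0]],
    [[0, 0, 0], [0, 0, 0]]
  ]
}}

```text
time: 24.7
tcp_pos: [0.4872, -0.0167, 0.2008]
eef_rot: [-3.141, -0.024, 0.004]
ft_force: [-0.1, 0.4, -0.8]
finger_gap: 0.06
grasp_force: 0.0
```

```bash
python3 -c "
from wl import *
from go import *
print(tool()[1])
look('v8',['brass_plate','old_plate','pin0','stand','dial'])
m,o=pickle.load(open('v8.pkl','rb'))
for a,b,c in o['brass_plate']:
    if np.hypot(*(onz('wrist',*b,.05,m)[:2]-[.5645,-.016]))<.05:
        print(fit(plate,[('wrist',c.astype(np.float32),m)],[.5645,-.016,.03,0]));break
"
```

```text
[ 0.48723373 -0.01670578  0.20077272]
brass_plate [(0.63, [7.0, 632.0], 164), (0.57, [96.0, 322.0], 10723)]
old_plate [(0.87, [235.0, 532.0], 7527)]
pin0 [(0.96, [202.0, 36.0], 881), (0.93, [262.0, 84.0], 724), (0.72, [252.0, 36.0], 822)]
stand [(0.78, [220.0, 87.0], 8837)]
dial [(0.9, [26.0, 36.0], 3872)]
(array([ 0.56246705, -0.01485938,  0.02833037,  3.15614882]), np.float64(0.9294834733009338))
```

View pics/w_v8.png

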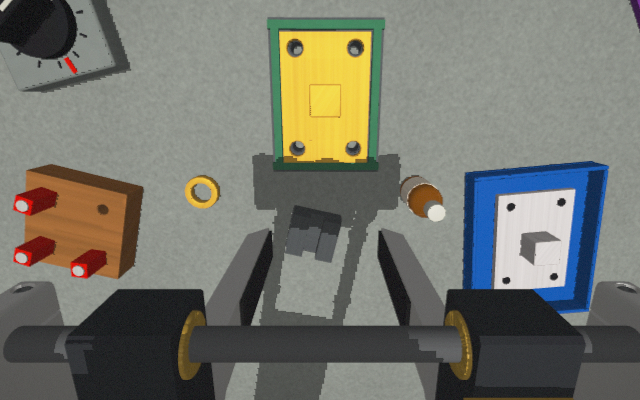

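The plate is seated flat in the nest (boss at (325,100)), and the nest holes show through its holes. Now the stand.

Request:
{"op": "servo_tool", "data": {
  "increments": [
    [[-28, -50, 0], [0, 0, 0]],
    [[-29, -50, 0], [0, 0, 0]],
    [[-29, -50, 0], [0, 0, 0]],
    [[-29, -50, 0], [0, 0, 0]],
    [[-28, -49, 0], [0, 0, 0]],
    [[0, 0, 0], [0, 0, 0]],
    [[0, 0, 0], [0, 0, 0]]
  ],
  "fingers": 44
}}

```text
time: 25.88
tcp_pos: [0.3406, 0.2297, 0.2022]
eef_rot: [3.141, 0.026, 0.001]
ft_force: [-0.2, -0.5, -0.3]
finger_gap: 0.0439
grasp_force: 0.0
```

```bash
python3 -c "
from wl import *
look('p1',['pin0','stand','dial','dial_base'])"
```

```text
pin0 [(0.79, [59.0, 259.0], 536), (0.74, [137.0, 302.0], 359)]
stand [(0.55, [94.0, 287.0], 9981)]
dial []
dial_base []
```

Request:
{"op": "servo_tool", "data": {
  "increments": [
    [[0, -40, 0], [0, 0, 0]],
    [[0, -40, 0], [0, 0, 0]],
    [[0, 0, 0], [0, 0, 0]],
    [[0, 0, 0], [0, 0, 0]]
  ]
}}

```text
time: 26.62
tcp_pos: [0.3392, 0.3089, 0.202]
eef_rot: [3.14, 0.023, -0.001]
ft_force: [-0.2, -0.4, -0.1]
finger_gap: 0.0441
grasp_force: 0.0
```

```bash
cat > pf.py <<'E'
from wl import *
D=[pickle.load(open(t+'.pkl','rb')) for t in('p1','p2')]
L=[[(onz('wrist',*b,.055,m),b,c) for a,b,c in o['pin0'] if c.sum()>150] for m,o in D]
for P,b,c in L[0]:
    Q,b2,c2=min(L[1],key=lambda q:np.hypot(*(q[0]-P)[:2]))
    if np.hypot(*(Q-P)[:2])>.02: print('nomatch',P);continue
    ms=[('wrist',c.astype(np.float32),D[0][0]),('wrist',c2.astype(np.float32),D[1][0])]
    x,v=fit(pin,ms,[P[0],P[1],.004,0],True,(.004,.004,.004,.2));print('pin',x.round(4),round(v,3),'yaw mod 90',((x[3]+np.pi/4)%(np.pi/2)-np.pi/4).round(3),[int(q) for q in b])
E
python3 -c "
from wl import *
look('p2',['pin0','stand','dial','dial_base'])"; python3 pf.py
```

```text
pin0 [(0.9, [135.0, 384.0], 481), (0.82, [124.0, 332.0], 379), (0.71, [57.0, 342.0], 497)]
stand [(0.84, [95.0, 362.0], 10373), (0.54, [23.0, 603.0], 1924)]
dial []
dial_base [(0.24, [25.0, 600.0], 1919)]
pin [0.4541 0.294  0.0029 1.1468] 0.944 yaw mod 90 -0.424 [59, 259]
pin [ 0.3808  0.2502  0.0044 -0.1095] 0.904 yaw mod 90 -0.109 [137, 302]
```

View pics/w_p2.png

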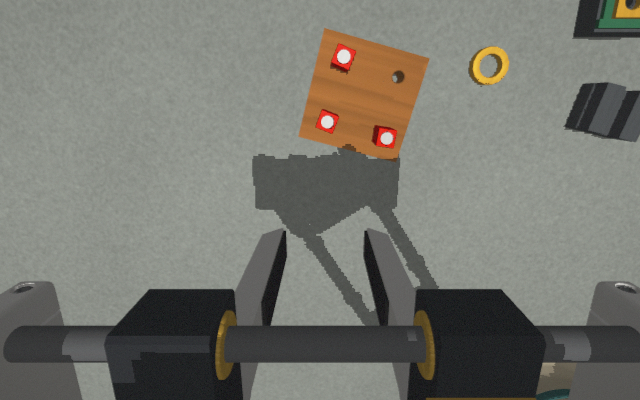

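The stand view shows pins at (343,57), (327,122) and (386,138), with the hole at (398,77) empty.

```bash
cat > pb.py <<'E'
from wl import *
from go import *
m,o=pickle.load(open('p2.pkl','rb'))
for a,b,c in o['pin0']:
    P=onz('wrist',*b,.055,m)
    x,v=fit(pin,[('wrist',c.astype(np.float32),m)],[P[0],P[1],.004,0],False,(.004,.004,.004,.2));print('pin',x.round(4),round(v,3),'yaw',((x[3]+np.pi/4)%(np.pi/2)-np.pi/4).round(3))
f=goal([.4541,.294,.11],-.424,'A over');goal([.4541,.294,.020],-.424,'A down',f)
E
python3 pb.py
```

```text
pin [0.3808 0.2501 0.004  1.459 ] 0.949 yaw -0.112
pin [0.3956 0.3082 0.004  1.217 ] 0.94 yaw -0.354
pin [ 0.4541  0.294   0.004  -0.392 ] 0.943 yaw -0.392
A over turn [ 1.00e-02 -2.00e-02  2.51e+01] shift [111.  -33.5  92.4]
A down turn [0. 0. 0.] shift [ 0.  0. 90.]
```

Request:
{"op": "servo_tool", "data": {
  "increments": [
    [[0, 0, 0], [0, 0, 8.4]],
    [[0, 0, 0], [0, 0, 8.4]],
    [[0, 0, 0], [0, 0, 8.3]],
    [[55, -17, 20], [0, 0, 0]],
    [[56, -16.5, 20], [0, 0, 0]],
    [[0, 0, 52], [0, 0, 0]],
    [[0, 0, 0], [0, 0, 0]],
    [[0, 0, 0], [0, 0, 0]]
  ]
}}

```text
time: 27.88
tcp_pos: [0.4545, 0.2953, 0.1117]
eef_rot: [-3.071, 0.659, -0.002]
ft_force: [0.4, 0.1, 0.7]
finger_gap: 0.0439
grasp_force: 0.0
```

```bash
python3 -c "
from go import *
import time
goal([.4541,.294,.020],-.424,'A down')"
```

```text
A down turn [-0.07 -0.06  0.08] shift [ 0.2  1.3 91.7]
```

Request:
{"op": "servo_tool", "data": {
  "increments": [
    [[0, 1, 30], [0, 0, 0]],
    [[0, 0, 35], [0, 0, 0]],
    [[0, 0, 20], [0, 0, 0]],
    [[0, 0, 6], [0, 0, 0]],
    [[0, 0, 0], [0, 0, 0]],
    [[0, 0, 0], [0, 0, 0]]
  ]
}}

```text
time: 28.62
tcp_pos: [0.4548, 0.2948, 0.0209]
eef_rot: [-3.07, 0.658, -0.004]
ft_force: [-0.5, -0.5, -0.3]
finger_gap: 0.0439
grasp_force: 0.0
```

Request:
{"op": "servo_tool", "data": {
  "increments": [
    [[0, 0, 0], [0, 0, 0]],
    [[0, 0, 0], [0, 0, 0]],
    [[0, 0, 0], [0, 0, 0]],
    [[0, 0, 0], [0, 0, 0]],
    [[0, 0, 0], [0, 0, 0]],
    [[0, 0, 0], [0, 0, 0]]
  ],
  "fingers": 8,
  "newtons": 30
}}

```text
time: 29.38
tcp_pos: [0.4537, 0.2941, 0.0194]
eef_rot: [-3.072, 0.659, -0.0]
ft_force: [-0.5, -0.0, 1.6]
finger_gap: 0.0179
grasp_force: 29.9
```

Request:
{"op": "servo_tool", "data": {
  "increments": [
    [[0, 0, -10], [0, 0, 0]],
    [[0, 0, -30], [0, 0, 0]],
    [[0, 0, -50], [0, 0, 0]],
    [[0, 0, -50], [0, 0, -8.3]],
    [[0, 0, 0], [0, 0, -8.3]],
    [[0, 0, 0], [0, 0, -8.3]],
    [[0, 0, 0], [0, 0, 0]],
    [[0, 0, 0], [0, 0, 0]]
  ]
}}

```text
time: 30.38
tcp_pos: [0.4535, 0.2941, 0.1592]
eef_rot: [3.141, 0.016, -0.0]
ft_force: [0.1, 0.6, -1.3]
finger_gap: 0.0178
grasp_force: 29.9
```

```bash
cat > holes.py <<'E'
from go import *
C=np.array([.5645,-.0160]);Y=.0135
def hole(i,z): 
    v=[(-.05,-.03),(-.05,.03),(.05,-.03),(.05,.03)][i];c,s=np.cos(Y),np.sin(Y);return [C[0]+c*v[0]-s*v[1],C[1]+s*v[0]+c*v[1],z]
E
python3 -c "
from holes import *
print(tool()[1]);f=goal(hole(3,.14),Y,'h3')"
```

```text
[0.45347104 0.29405548 0.15924241]
h3 turn [ 0.01  0.01 -0.2 ] shift [156.8 281.5  19.2]
```

Request:
{"op": "servo_tool", "data": {
  "increments": [
    [[26, 47, 0], [0, 0, 0]],
    [[26, 47, 0], [0, 0, 0]],
    [[26, 47, 0], [0, 0, 0]],
    [[26, 47, 0], [0, 0, 0]],
    [[26, 47, 0], [0, 0, 0]],
    [[27, 46.5, 19], [0, 0, 0]],
    [[0, 0, 0], [0, 0, 0]],
    [[0, 0, 0], [0, 0, 0]]
  ]
}}

```text
time: 31.38
tcp_pos: [0.6134, 0.0148, 0.1398]
eef_rot: [-3.141, -0.016, 0.002]
ft_force: [0.8, 0.5, 0.4]
finger_gap: 0.0176
grasp_force: 29.9
```

```bash
python3 -c "
from holes import *
print(tool()[1]);f=goal(hole(3,.06),Y,'h3')"
```

```text
[0.61342318 0.01479147 0.13981385]
h3 turn [-0.05  0.09 -0.17] shift [ 0.7  0.1 79.8]
```

Request:
{"op": "servo_tool", "data": {
  "increments": [
    [[0.5, 0, 40], [0, 0, 0]],
    [[0, 0, 35], [0, 0, 0]],
    [[0, 0, 5], [0, 0, 0]],
    [[0, 0, 0], [0, 0, 0]],
    [[0, 0, 4], [0, 0, 0]],
    [[0, 0, 4], [0, 0, 0]],
    [[0, 0, 4], [0, 0, 0]],
    [[0, 0, 0], [0, 0, 0]]
  ]
}}

```text
time: 32.38
tcp_pos: [0.6142, 0.0145, 0.048]
eef_rot: [3.142, 0.019, -0.001]
ft_force: [-0.1, 0.6, -0.2]
finger_gap: 0.0177
grasp_force: 29.9
```

Request:
{"op": "servo_tool", "data": {
  "increments": [
    [[0, 0, 4], [0, 0, 0]],
    [[0, 0, 4], [0, 0, 0]],
    [[0, 0, 0], [0, 0, 0]]
  ]
}}

```text
time: 32.75
tcp_pos: [0.614, 0.0145, 0.0397]
eef_rot: [3.142, 0.019, -0.002]
ft_force: [-1.1, -0.1, -0.9]
finger_gap: 0.0179
grasp_force: 29.9
```

The pin tip is inside the fixture hole with no force. Pushing on.

Request:
{"op": "servo_tool", "data": {
  "increments": [
    [[0, 0, 5], [0, 0, 0]],
    [[0, 0, 5], [0, 0, 0]],
    [[0, 0, 4], [0, 0, 0]],
    [[0, 0, 2], [0, 0, 0]],
    [[0, 0, 0], [0, 0, 0]]
  ]
}}

```text
time: 33.38
tcp_pos: [0.614, 0.0145, 0.0238]
eef_rot: [3.142, 0.019, -0.002]
ft_force: [-1.5, -0.4, -2.1]
finger_gap: 0.0174
grasp_force: 29.9
```

Request:
{"op": "servo_tool", "data": {
  "increments": [
    [[0, 0, 2], [0, 0, 0]],
    [[0, 0, 0], [0, 0, 0]],
    [[0, 0, 0], [0, 0, 0]]
  ]
}}

```text
time: 33.75
tcp_pos: [0.614, 0.0145, 0.0221]
eef_rot: [3.141, 0.019, -0.001]
ft_force: [-2.8, -0.3, -0.7]
finger_gap: 0.018
grasp_force: 29.9
```

Request:
{"op": "servo_tool", "data": {
  "increments": [
    [[0, 0, 1], [0, 0, 0]],
    [[0, 0, 0], [0, 0, 0]]
  ]
}}

```text
time: 34.0
tcp_pos: [0.6141, 0.0145, 0.0214]
eef_rot: [3.141, 0.019, -0.001]
ft_force: [-2.8, -0.9, 3.1]
finger_gap: 0.0176
grasp_force: 29.9
```

Request:
{"op": "servo_tool", "data": {
  "increments": [
    [[0, 0, 0], [0, 0, 0]],
    [[0, 0, 0], [0, 0, 0]],
    [[0, 0, 0], [0, 0, 0]],
    [[0, 0, 0], [0, 0, 0]],
    [[0, 0, -30], [0, 0, 0]],
    [[0, 0, -50], [0, 0, 0]],
    [[0, 0, -50], [0, 0, 0]],
    [[0, 0, 0], [0, 0, 0]]
  ],
  "fingers": 44
}}

```text
time: 35.0
tcp_pos: [0.6179, 0.0143, 0.1561]
eef_rot: [3.14, 0.019, 0.016]
ft_force: [-0.4, -0.5, 0.1]
finger_gap: 0.0439
grasp_force: 0.0
```

```bash
python3 -c "
from holes import *
print(tool()[1]);f=goal([.3808,.2501,.11],-.112,'C');arm.snapshot('scene')
for s in arm.silhouettes('pin0','scene'):print(s['score'],s['at'],s['mask'].sum())"
```

```text
[0.61790268 0.0142587  0.15614687]
C turn [ 0.02 -0.59  7.1 ] shift [-262.  -207.9   46.1]
0.63 [220.6, 336.1] 104
0.54 [181.8, 453.0] 98
0.46 [194.0, 472.4] 115
0.25 [229.3, 329.2] 1066
0.16 [267.8, 428.7] 697
```

Request:
{"op": "servo_tool", "data": {
  "increments": [
    [[0, 0, 0], [0, 0, 7.1]],
    [[-43, -35, 0], [0, 0, 0]],
    [[-43, -35, 0], [0, 0, 0]],
    [[-43, -35, 0], [0, 0, 0]],
    [[-43, -35, 0], [0, 0, 0]],
    [[-43, -34, 0], [0, 0, 0]],
    [[-43, -34, 0], [0, 0, 0]],
    [[0, 0, 40], [0, 0, 0]]
  ]
}}

```text
time: 36.1
tcp_pos: [0.3796, 0.2528, 0.1114]
eef_rot: [-3.135, 0.168, -0.003]
ft_force: [0.5, 0.7, -0.6]
finger_gap: 0.0436
grasp_force: 0.0
```

Request:
{"op": "servo_tool", "data": {
  "increments": [
    [[0, 0, 0], [0, 0, 0]],
    [[0, 0, 0], [0, 0, 0]]
  ]
}}

```text
time: 36.35
tcp_pos: [0.3816, 0.2497, 0.1111]
eef_rot: [3.136, -0.177, -0.001]
ft_force: [0.0, 1.2, 0.6]
finger_gap: 0.0441
grasp_force: 0.0
```

```bash
python3 -c "
from holes import *
print(tool()[1]);f=goal([.3808,.2501,.020],-.112,'C')"
```

```text
[0.38158762 0.2497173  0.11108823]
C turn [ 0.04  0.05 -0.03] shift [-0.8 -0.3 91.1]
```

Request:
{"op": "servo_tool", "data": {
  "increments": [
    [[-0.6, 0, 30], [0, 0, 0]],
    [[0, 0, 35], [0, 0, 0]],
    [[0, 0, 20], [0, 0, 0]],
    [[0, 0, 6], [0, 0, 0]],
    [[0, 0, 0], [0, 0, 0]],
    [[0, 0, 0], [0, 0, 0]]
  ]
}}

```text
time: 37.1
tcp_pos: [0.3819, 0.2504, 0.0213]
eef_rot: [-3.136, 0.176, -0.003]
ft_force: [0.6, 0.4, 0.4]
finger_gap: 0.0439
grasp_force: 0.0
```

Request:
{"op": "servo_tool", "data": {
  "increments": [
    [[0, 0, 0], [0, 0, 0]],
    [[0, 0, 0], [0, 0, 0]],
    [[0, 0, 0], [0, 0, 0]],
    [[0, 0, 0], [0, 0, 0]],
    [[0, 0, 0], [0, 0, 0]],
    [[0, 0, 0], [0, 0, 0]]
  ],
  "fingers": 8
}}

```text
time: 37.85
tcp_pos: [0.3808, 0.2501, 0.0205]
eef_rot: [3.137, -0.176, 0.0]
ft_force: [-0.7, -0.6, 4.6]
finger_gap: 0.018
grasp_force: 30.0
```

Request:
{"op": "servo_tool", "data": {
  "increments": [
    [[0, 0, -10], [0, 0, 0]],
    [[0, 0, -30], [0, 0, 0]],
    [[0, 0, -50], [0, 0, 0]],
    [[0, 0, -40], [0, 0, -7]],
    [[0, 0, 0], [0, 0, 0]],
    [[0, 0, 0], [0, 0, 0]]
  ]
}}

```text
time: 38.6
tcp_pos: [0.3798, 0.2497, 0.1495]
eef_rot: [3.141, 0.015, -0.002]
ft_force: [0.6, -0.0, -1.1]
finger_gap: 0.0178
grasp_force: 30.0
```

```bash
sed -i 's/.5645,/.5638,/' holes.py; python3 -c "
from holes import *
print(tool()[1]);f=goal(hole(1,.14),Y,'h1')"
```

```text
[0.37980964 0.24968076 0.14951548]
h1 turn [ 0.04  0.08 -0.24] shift [130.4 238.1   9.5]
```

Request:
{"op": "servo_tool", "data": {
  "increments": [
    [[26, 47.5, 0], [0, 0, 0]],
    [[26, 47.5, 0], [0, 0, 0]],
    [[26, 47.5, 0], [0, 0, 0]],
    [[26, 47.5, 0], [0, 0, 0]],
    [[26, 48, 0], [0, 0, 0]],
    [[0, 0, 9], [0, 0, -0.2]],
    [[0, 0, 0], [0, 0, 0]],
    [[0, 0, 0], [0, 0, 0]]
  ]
}}

```text
time: 39.6
tcp_pos: [0.5118, 0.0146, 0.1405]
eef_rot: [-3.141, -0.023, 0.004]
ft_force: [-0.8, -0.1, 0.2]
finger_gap: 0.0179
grasp_force: 30.0
```

```bash
python3 -c "
from holes import *
print(tool()[1]);f=goal(hole(1,.06),Y,'h1')"
```

```text
[0.51182779 0.01464762 0.14049396]
h1 turn [-0.03  0.13  0.08] shift [ 1.6  1.3 80.5]
```

Request:
{"op": "servo_tool", "data": {
  "increments": [
    [[1, 1, 40], [0, 0, 0]],
    [[0, 0, 35], [0, 0, 0]],
    [[0, 0, 5], [0, 0, 0]],
    [[0, 0, 0], [0, 0, 0]],
    [[0, 0, 4], [0, 0, 0]],
    [[0, 0, 4], [0, 0, 0]],
    [[0, 0, 4], [0, 0, 0]],
    [[0, 0, 0], [0, 0, 0]]
  ]
}}

```text
time: 40.6
tcp_pos: [0.5139, 0.0124, 0.049]
eef_rot: [3.142, 0.021, -0.001]
ft_force: [-1.0, -0.8, -1.4]
finger_gap: 0.0179
grasp_force: 30.0
```

Request:
{"op": "servo_tool", "data": {
  "increments": [
    [[0, 0, 4], [0, 0, 0]],
    [[0, 0, 4], [0, 0, 0]],
    [[0, 0, 0], [0, 0, 0]]
  ]
}}

```text
time: 40.98
tcp_pos: [0.5138, 0.0125, 0.0408]
eef_rot: [-3.141, -0.022, 0.002]
ft_force: [0.5, -0.2, 0.1]
finger_gap: 0.0178
grasp_force: 30.0
```

Request:
{"op": "servo_tool", "data": {
  "increments": [
    [[0, 0, 5], [0, 0, 0]],
    [[0, 0, 5], [0, 0, 0]],
    [[0, 0, 4], [0, 0, 0]],
    [[0, 0, 3], [0, 0, 0]],
    [[0, 0, 0], [0, 0, 0]]
  ]
}}

```text
time: 41.6
tcp_pos: [0.514, 0.0124, 0.024]
eef_rot: [3.141, 0.022, -0.001]
ft_force: [0.3, 0.3, -0.7]
finger_gap: 0.0177
grasp_force: 30.0
```

Request:
{"op": "servo_tool", "data": {
  "increments": [
    [[0, 0, 2], [0, 0, 0]],
    [[0, 0, 0], [0, 0, 0]],
    [[0, 0, 0], [0, 0, 0]]
  ]
}}

```text
time: 41.98
tcp_pos: [0.5143, 0.0125, 0.0225]
eef_rot: [-3.142, -0.021, -0.001]
ft_force: [-1.3, 0.3, 1.6]
finger_gap: 0.0179
grasp_force: 30.0
```

Request:
{"op": "servo_tool", "data": {
  "increments": [
    [[0, 0, 0.5], [0, 0, 0]],
    [[0, 0, 0], [0, 0, 0]],
    [[0, 0, 0], [0, 0, 0]],
    [[0, 0, 0], [0, 0, 0]],
    [[0, 0, -30], [0, 0, 0]],
    [[0, 0, -50], [0, 0, 0]],
    [[0, 0, -50], [0, 0, 0]],
    [[0, 0, 0], [0, 0, 0]]
  ],
  "fingers": 44
}}

```text
time: 42.98
tcp_pos: [0.5174, 0.0121, 0.1559]
eef_rot: [3.14, 0.022, 0.015]
ft_force: [0.1, -0.0, -0.3]
finger_gap: 0.0437
grasp_force: 0.0
```

Request:
{"op": "servo_tool", "data": {
  "increments": [
    [[0, 0, 0], [0, 0, 7]],
    [[0, 0, 0], [0, 0, 7]],
    [[0, 0, 0], [0, 0, 7]],
    [[0, 0, 0], [0, 0, 0]],
    [[0, 0, 0], [0, 0, 0]]
  ]
}}

```text
time: 43.6
tcp_pos: [0.5136, 0.0125, 0.151]
eef_rot: [3.093, -0.549, -0.002]
ft_force: [-0.1, -0.3, -0.2]
finger_gap: 0.044
grasp_force: 0.0
```

```bash
python3 -c "
from holes import *
print(tool()[1]);f=goal([.3956,.3084,.11],-.354,'B')"
```

```text
[0.51362432 0.01247801 0.15096025]
B turn [0.03 0.08 0.16] shift [-213.3 -236.7   41. ]
```

Request:
{"op": "servo_tool", "data": {
  "increments": [
    [[-35, -39, 0], [0, 0, 0]],
    [[-35, -39, 0], [0, 0, 0]],
    [[-36, -39, 0], [0, 0, 0]],
    [[-36, -40, 0], [0, 0, 0]],
    [[-36, -40, 0], [0, 0, 0]],
    [[-35.5, -40, 0], [0, 0, 0]],
    [[0, 0, 40], [0, 0, 0]],
    [[0, 0, 0], [0, 0, 0]]
  ]
}}

```text
time: 44.6
tcp_pos: [0.3929, 0.3077, 0.1093]
eef_rot: [3.089, -0.547, -0.008]
ft_force: [0.3, -0.6, 0.1]
finger_gap: 0.0444
grasp_force: 0.0
```

Request:
{"op": "servo_tool", "data": {
  "increments": [
    [[0, 0, 0], [0, 0, 0]],
    [[0, 0, 0], [0, 0, 0]]
  ]
}}

```text
time: 44.85
tcp_pos: [0.397, 0.3086, 0.113]
eef_rot: [-3.091, 0.553, -0.003]
ft_force: [-0.6, -0.5, 0.1]
finger_gap: 0.0439
grasp_force: 0.0
```

```bash
python3 -c "
from holes import *
print(tool()[1]);f=goal([.3956,.3084,.02],-.354,'B')"
```

```text
[0.3970234  0.30857297 0.11303244]
B turn [-0.1  -0.1   0.01] shift [-1.3  0.7 93. ]
```

Request:
{"op": "servo_tool", "data": {
  "increments": [
    [[-0.5, 0, 30], [0, 0, 0]],
    [[0, 0, 35], [0, 0, 0]],
    [[0, 0, 20], [0, 0, 0]],
    [[0, 0, 6.5], [0, 0, 0]],
    [[0, 0, 0], [0, 0, 0]],
    [[0, 0, 0], [0, 0, 0]]
  ]
}}

```text
time: 45.6
tcp_pos: [0.3963, 0.3092, 0.0214]
eef_rot: [-3.091, 0.552, -0.003]
ft_force: [0.2, 0.3, 0.1]
finger_gap: 0.0439
grasp_force: 0.0
```

Request:
{"op": "servo_tool", "data": {
  "increments": [
    [[0, 0, 0], [0, 0, 0]],
    [[0, 0, 0], [0, 0, 0]],
    [[0, 0, 0], [0, 0, 0]],
    [[0, 0, 0], [0, 0, 0]],
    [[0, 0, 0], [0, 0, 0]],
    [[0, 0, 0], [0, 0, 0]]
  ],
  "fingers": 8
}}

```text
time: 46.35
tcp_pos: [0.3953, 0.3088, 0.0204]
eef_rot: [3.093, -0.551, 0.0]
ft_force: [-1.0, -0.4, 3.9]
finger_gap: 0.0177
grasp_force: 30.0
```

Request:
{"op": "servo_tool", "data": {
  "increments": [
    [[0, 0, -10], [0, 0, 0]],
    [[0, 0, -30], [0, 0, 0]],
    [[0, 0, -50], [0, 0, 0]],
    [[0, 0, -40], [0, 0, -7]],
    [[0, 0, 0], [0, 0, -7]],
    [[0, 0, 0], [0, 0, -7]],
    [[0, 0, 0], [0, 0, 0]],
    [[0, 0, 0], [0, 0, 0]]
  ]
}}

```text
time: 47.35
tcp_pos: [0.3951, 0.3088, 0.1503]
eef_rot: [3.141, 0.019, -0.0]
ft_force: [-0.0, -0.1, -0.2]
finger_gap: 0.018
grasp_force: 30.0
```

```bash
python3 -c "
from holes import *
print(tool()[1]);f=goal(hole(0,.14),Y,'h0')"
```

```text
[0.39512141 0.30875119 0.15025533]
h0 turn [ 0.01  0.01 -0.08] shift [114.3 357.   10.3]
```

Request:
{"op": "servo_tool", "data": {
  "increments": [
    [[16, 51, 0], [0, 0, 0]],
    [[16, 51, 0], [0, 0, 0]],
    [[16, 51, 0], [0, 0, 0]],
    [[16, 51, 0], [0, 0, 0]],
    [[16, 51, 0], [0, 0, 0]],
    [[17, 51, 0], [0, 0, 0]],
    [[17, 51, 10], [0, 0, 0]],
    [[0, 0, 0], [0, 0, 0]]
  ]
}}

```text
time: 48.35
tcp_pos: [0.5148, -0.0499, 0.1393]
eef_rot: [3.141, 0.012, -0.002]
ft_force: [-0.4, 0.6, -1.2]
finger_gap: 0.018
grasp_force: 30.0
```

Request:
{"op": "servo_tool", "data": {
  "increments": [
    [[0, 0, 0], [0, 0, 0]],
    [[0, 0, 0], [0, 0, 0]]
  ]
}}

```text
time: 48.6
tcp_pos: [0.5136, -0.0453, 0.1404]
eef_rot: [-3.141, -0.023, 0.0]
ft_force: [-1.1, -0.1, -0.2]
finger_gap: 0.0179
grasp_force: 30.0
```

```bash
python3 -c "
from holes import *
print(tool()[1]);f=goal(hole(0,.06),Y,'h0')"
```

```text
[ 0.51364516 -0.04526555  0.14044054]
h0 turn [-0.03  0.01  0.08] shift [ 0.5  1.4 80.4]
```

Request:
{"op": "servo_tool", "data": {
  "increments": [
    [[0.3, 0.7, 40], [0, 0, 0]],
    [[0, 0, 35], [0, 0, 0]],
    [[0, 0, 5], [0, 0, 0]],
    [[0, 0, 0], [0, 0, 0]],
    [[0, 0, 4], [0, 0, 0]],
    [[0, 0, 4], [0, 0, 0]],
    [[0, 0, 4], [0, 0, 0]],
    [[0, 0, 0], [0, 0, 0]]
  ]
}}

```text
time: 49.6
tcp_pos: [0.5142, -0.0473, 0.0481]
eef_rot: [-3.142, -0.021, 0.001]
ft_force: [-0.9, -0.1, 0.0]
finger_gap: 0.0178
grasp_force: 30.0
```

Request:
{"op": "servo_tool", "data": {
  "increments": [
    [[0, 0, 4], [0, 0, 0]],
    [[0, 0, 4], [0, 0, 0]],
    [[0, 0, 0], [0, 0, 0]]
  ]
}}

```text
time: 49.98
tcp_pos: [0.514, -0.0473, 0.0398]
eef_rot: [-3.141, -0.021, 0.001]
ft_force: [-0.2, -0.6, 0.1]
finger_gap: 0.0182
grasp_force: 30.0
```

Request:
{"op": "servo_tool", "data": {
  "increments": [
    [[0, 0, 5], [0, 0, 0]],
    [[0, 0, 5], [0, 0, 0]],
    [[0, 0, 4], [0, 0, 0]],
    [[0, 0, 2.5], [0, 0, 0]],
    [[0, 0, 0], [0, 0, 0]]
  ]
}}

```text
time: 50.6
tcp_pos: [0.5143, -0.0473, 0.0236]
eef_rot: [-3.142, -0.022, 0.001]
ft_force: [-1.2, 0.2, -0.2]
finger_gap: 0.0178
grasp_force: 30.0
```

Request:
{"op": "servo_tool", "data": {
  "increments": [
    [[0, 0, 1.5], [0, 0, 0]],
    [[0, 0, 0], [0, 0, 0]],
    [[0, 0, 0], [0, 0, 0]]
  ]
}}

```text
time: 50.98
tcp_pos: [0.5146, -0.0473, 0.0225]
eef_rot: [3.141, 0.021, 0.001]
ft_force: [-0.7, 0.9, -0.0]
finger_gap: 0.0179
grasp_force: 30.0
```

Request:
{"op": "servo_tool", "data": {
  "increments": [
    [[0, 0, 0.5], [0, 0, 0]],
    [[0, 0, 0], [0, 0, 0]],
    [[0, 0, 0], [0, 0, 0]],
    [[0, 0, 0], [0, 0, 0]],
    [[0, 0, -30], [0, 0, 0]],
    [[0, 0, -50], [0, 0, 0]],
    [[0, 0, -50], [0, 0, 0]],
    [[0, 0, -50], [0, 0, 0]]
  ],
  "fingers": 44
}}

```text
time: 51.98
tcp_pos: [0.5142, -0.0473, 0.2034]
eef_rot: [3.141, 0.021, 0.0]
ft_force: [0.5, -0.4, -0.6]
finger_gap: 0.0442
grasp_force: 0.0
```

Request:
{"op": "servo_tool", "data": {
  "increments": [
    [[5, -46, 0], [0, 0, 0]],
    [[5, -46, 0], [0, 0, 0]],
    [[5, -46, 0], [0, 0, 0]],
    [[5, -46, 0], [0, 0, 0]],
    [[5, -46, 0], [0, 0, 0]],
    [[5, -46, 0], [0, 0, 0]],
    [[0, 0, 0], [0, 0, 0]],
    [[0, 0, 0], [0, 0, 0]]
  ],
  "fingers": 40
}}

```text
time: 52.98
tcp_pos: [0.5403, 0.2286, 0.2015]
eef_rot: [3.14, 0.022, -0.001]
ft_force: [-1.0, 0.6, 0.2]
finger_gap: 0.0399
grasp_force: 0.0
```

```bash
python3 -c "
from wl import *
look('q1',['dial','dial_base','pin0','brass_plate'])
m,o=pickle.load(open('q1.pkl','rb'))
for k in('dial','dial_base'):
  if o[k]: print(k,onz('wrist',*o[k][0][1],.04,m))
im=cv2.imread('pics/w_q1.png');cv2.imwrite('pics/q1c.png',cv2.resize(im[:170,170:640],None,fx=1.7,fy=1.7))
print(proj('wrist',[.6353,.2651,.076],m))
"
```

```text
dial [(0.89, [79.0, 287.0], 3653)]
dial_base [(0.92, [78.0, 290.0], 11724)]
pin0 [(0.97, [204.0, 584.0], 814), (0.94, [107.0, 543.0], 735), (0.59, [202.0, 524.0], 716)]
brass_plate []
dial [0.63612977 0.2682504  0.04      ]
dial_base [0.63722698 0.26531087 0.04      ]
[[286.31597151  77.97418147]]
```

View pics/q1c.png

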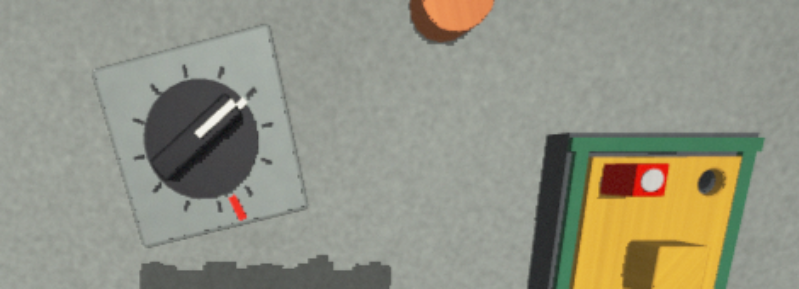

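The dial view (crop) shows the white pointer running from (200,135) to (240,102), the red mark at (237,208) and the pins seated.

```bash
cat > dl.py <<'E'
from wl import *
from go import *
def dial(tag,view=True):
    m,o=pickle.load(open(tag+'.pkl','rb'));im=cv2.imread(f'pics/w_{tag}.png');hsv=cv2.cvtColor(im,cv2.COLOR_BGR2HSV)
    M=o['dial_base'][0][2].astype(np.uint8);c=max(cv2.findContours(M,cv2.RETR_EXTERNAL,cv2.CHAIN_APPROX_NONE)[0],key=cv2.contourArea)
    f=np.zeros_like(M);cv2.fillPoly(f,[cv2.convexHull(c)],1)
    x,v=fit([box(.11,.11,0,.03),box(.056,.056,.03,.042)],[('wrist',f.astype(np.float32),m)],[.6355,.265,0,.25],False)
    by=(x[3]+np.pi/4)%(np.pi/2)-np.pi/4;print('base',x.round(4),round(v,3),by.round(3))
    red=cv2.inRange(hsv,(0,120,60),(8,255,255))|cv2.inRange(hsv,(172,120,60),(180,255,255)); red&=f*255
    ys,xs=np.nonzero(red);r=onz('wrist',ys.mean(),xs.mean(),.0305,m);
    rd=np.arctan2(*(r-x[:3])[[1,0]]);print('red px',len(xs),r.round(4),'dir',rd, 'base x dir',rd+2.9)
    dm=o['dial'][0][2].astype(np.uint8)
    w=(cv2.inRange(hsv,(0,0,170),(180,60,255))>0)&(cv2.dilate(dm,np.ones((9,9)))>0);ys,xs=np.nonzero(w)
    P=np.array([onz('wrist',a,b,.076,m)[:2] for a,b in zip(ys,xs)]);pd=np.arctan2(*(P.mean(0)-x[:2])[::-1])
    u=np.linalg.svd(P-P.mean(0))[2][0];print('white',len(xs),P.mean(0).round(4),'dir from axis',pd,'line dir',np.arctan2(u[1],u[0]),'dial now',(rd+2.9-pd)%(2*np.pi),'turn cw needed',(pd-rd)%(2*np.pi))
    return x
if __name__=='__main__': dial('q1')
E
python3 dl.py
```

```text
base [0.6332 0.2672 0.     1.8103] 0.977 0.239
red px 73 [0.593  0.2458 0.0305] dir -2.65150930752931 base x dir 0.24849069247069
white 364 [0.6488 0.2519] dir from axis -0.7767321445486964 line dir -2.3431483318572637 dial now 1.0252228370193865 turn cw needed 1.8747771629806134
```

```bash
sed -i "s/^    P=np.array/    n,l,st,_=cv2.connectedComponentsWithStats(w.astype(np.uint8));k=1+np.argmax(st[1:,4]);print(st[1:]);ys,xs=np.nonzero(l==k)\n    P=np.array/; s/(0,0,170)/(0,0,215)/" dl.py; python3 dl.py; python3 -c "
from h import *
import pickle
m,o=pickle.load(open('q1.pkl','rb'))
a=onz('wrist',79.4,287.6,.076,m);b=onz('wrist',62,308,.076,m);print(a,b,np.arctan2(b[1]-a[1],b[0]-a[0]))"
```

```text
base [0.6332 0.2672 0.     1.8103] 0.977 0.239
red px 73 [0.593  0.2458 0.0305] dir -2.65150930752931 base x dir 0.24849069247069
[[285  58  30  23 138]]
white 138 [0.6441 0.2538] dir from axis -0.8857456538013903 line dir 2.197594937052524 dial now 1.1342363462720804 turn cw needed 1.7657636537279195
[0.63408845 0.26395161 0.076     ] [0.64919329 0.24542598 0.076     ] -0.8867665934194338
```

Request:
{"op": "servo_tool", "data": {
  "increments": [
    [[0, 0, 0], [0, 0, -10]],
    [[0, 0, 0], [0, 0, -10]],
    [[0, 0, 0], [0, 0, -10]],
    [[0, 0, 0], [0, 0, -10]],
    [[0, 0, 0], [0, 0, -10]],
    [[0, 0, 0], [0, 0, -10]],
    [[0, 0, 0], [0, 0, -10]],
    [[0, 0, 0], [0, 0, -10]]
  ]
}}

```text
time: 54.22
tcp_pos: [0.5407, 0.2283, 0.2019]
eef_rot: [2.388, 2.041, 0.0]
ft_force: [0.2, -0.6, 0.2]
finger_gap: 0.04
grasp_force: 0.0
```

Request:
{"op": "servo_tool", "data": {
  "increments": [
    [[0, 0, 0], [0, 0, -10]],
    [[0, 0, 0], [0, 0, -10]],
    [[0, 0, 0], [0, 0, -10]],
    [[0, 0, 0], [0, 0, -10]],
    [[0, 0, 0], [0, 0, -7.5]],
    [[0, 0, 0], [0, 0, 0]],
    [[0, 0, 0], [0, 0, 0]],
    [[0, 0, 0], [0, 0, 0]]
  ]
}}

```text
time: 55.22
tcp_pos: [0.5407, 0.2289, 0.2018]
eef_rot: [1.372, 2.826, -0.0]
ft_force: [-0.6, -1.3, -0.2]
finger_gap: 0.0401
grasp_force: 0.0
```

```bash
python3 -c "
from go import *
print(tool()[0]['joint_pos'].round(2));goal([.6334,.2670,.11],2.24,'dial')"
```

```text
[ 0.28  0.28  1.44 -0.    1.41 -0.38]
dial turn [ 0.    0.01 -0.13] shift [-27.7  96.4  91.8]
```

Request:
{"op": "servo_tool", "data": {
  "increments": [
    [[-14, 48, 0], [0, 0, 0]],
    [[-14, 48, 0], [0, 0, 0]],
    [[0, 0, 45], [0, 0, 0]],
    [[0, 0, 45], [0, 0, 0]],
    [[0, 0, 0], [0, 0, 0]],
    [[0, 0, 0], [0, 0, 0]]
  ]
}}

```text
time: 55.98
tcp_pos: [0.6344, 0.2669, 0.1134]
eef_rot: [1.37, 2.825, 0.003]
ft_force: [-0.3, -0.1, 0.9]
finger_gap: 0.0401
grasp_force: 0.0
```

```bash
python3 -c "
from go import *
goal([.6334,.2670,.029],2.24,'dial')"
```

```text
dial turn [ 0.13  0.06 -0.07] shift [ 0.7 -0.8 84.4]
```

Request:
{"op": "servo_tool", "data": {
  "increments": [
    [[0.4, -0.4, 30], [0, 0, 0]],
    [[0, 0, 30], [0, 0, 0]],
    [[0, 0, 18], [0, 0, 0]],
    [[0, 0, 5], [0, 0, 0]],
    [[0, 0, 0], [0, 0, 0]],
    [[0, 0, 0], [0, 0, 0]]
  ]
}}

```text
time: 56.72
tcp_pos: [0.6338, 0.267, 0.0302]
eef_rot: [1.369, 2.825, 0.003]
ft_force: [0.4, 0.5, -0.5]
finger_gap: 0.0401
grasp_force: 0.0
```

Request:
{"op": "servo_tool", "data": {
  "increments": [
    [[0, 0, 0], [0, 0, 0]],
    [[0, 0, 0], [0, 0, 0]],
    [[0, 0, 0], [0, 0, 0]],
    [[0, 0, 0], [0, 0, 0]],
    [[0, 0, 0], [0, 0, 0]]
  ],
  "fingers": 5,
  "newtons": 30
}}

```text
time: 57.35
tcp_pos: [0.6337, 0.2673, 0.029]
eef_rot: [1.37, 2.826, 0.003]
ft_force: [3.1, 2.7, -0.8]
finger_gap: 0.014
grasp_force: 29.8
```

```bash
python3 -c "
from go import *
s=arm.sense();print(s['tcp_pos'],s['ft_force'],s['wrist_torque'],s['finger_gap']);goal([.6334,.2670,.029],2.24-1.755,'dial')"
```

```text
[0.63374394 0.26734182 0.02902597] [ 3.12483218  2.6923511  -0.76281315] [ 0.45437118 -0.50726353  0.06144455] 0.013992028277978104
dial turn [ 1.1000e-01 -1.0000e-01  1.0049e+02] shift [-0.5  0.1  0. ]
```

Request:
{"op": "servo_tool", "data": {
  "increments": [
    [[0, 0, 0], [0, 0, 6]],
    [[0, 0, 0], [0, 0, 6]],
    [[0, 0, 0], [0, 0, 6]],
    [[0, 0, 0], [0, 0, 6]],
    [[0, 0, 0], [0, 0, 6]],
    [[0, 0, 0], [0, 0, 6]],
    [[0, 0, 0], [0, 0, 6]],
    [[0, 0, 0], [0, 0, 6]]
  ]
}}

```text
time: 58.35
tcp_pos: [0.6341, 0.2674, 0.029]
eef_rot: [2.405, 2.021, 0.004]
ft_force: [3.2, 1.9, -1.2]
finger_gap: 0.014
grasp_force: 29.8
```

Request:
{"op": "servo_tool", "data": {
  "increments": [
    [[0, 0, 0], [0, 0, 7]],
    [[0, 0, 0], [0, 0, 7]],
    [[0, 0, 0], [0, 0, 7]],
    [[0, 0, 0], [0, 0, 7]],
    [[0, 0, 0], [0, 0, 7]],
    [[0, 0, 0], [0, 0, 7]],
    [[0, 0, 0], [0, 0, 7]],
    [[0, 0, 0], [0, 0, 3.5]]
  ]
}}

```text
time: 59.35
tcp_pos: [0.6344, 0.2672, 0.0291]
eef_rot: [-3.05, -0.751, -0.005]
ft_force: [2.4, 1.7, -1.2]
finger_gap: 0.0141
grasp_force: 29.8
```

Request:
{"op": "servo_tool", "data": {
  "increments": [
    [[0, 0, 0], [0, 0, 0]],
    [[0, 0, 0], [0, 0, 0]],
    [[0, 0, 0], [0, 0, 0]]
  ]
}}

```text
time: 59.72
tcp_pos: [0.6343, 0.2672, 0.0291]
eef_rot: [-3.049, -0.756, -0.005]
ft_force: [5.5, 3.1, -1.7]
finger_gap: 0.0137
grasp_force: 29.9
```

Request:
{"op": "servo_tool", "data": {
  "increments": [
    [[0, 0, 0], [0, 0, 0]],
    [[0, 0, 0], [0, 0, 0]],
    [[0, 0, 0], [0, 0, 0]],
    [[0, 0, 0], [0, 0, 0]],
    [[0, 0, -40], [0, 0, 0]],
    [[0, 0, -50], [0, 0, 0]],
    [[-30, 0, -40], [0, 0, 0]],
    [[-30, 0, -40], [0, 0, 0]]
  ],
  "fingers": 44
}}

```text
time: 60.72
tcp_pos: [0.5789, 0.2383, 0.1999]
eef_rot: [3.049, 0.755, -0.0]
ft_force: [0.3, -0.1, -0.4]
finger_gap: 0.0437
grasp_force: 0.0
```

Request:
{"op": "servo_tool", "data": {
  "increments": [
    [[-30, 0, 0], [0, 0, 0]],
    [[0, 0, 0], [0, 0, 0]],
    [[0, 0, 0], [0, 0, 0]],
    [[0, 0, 0], [0, 0, 0]]
  ]
}}

```text
time: 61.22
tcp_pos: [0.5538, 0.225, 0.1979]
eef_rot: [3.05, 0.755, -0.001]
ft_force: [-0.1, -0.0, -0.7]
finger_gap: 0.0442
grasp_force: 0.0
```

```bash
python3 -c "
from dl import *
look('q2',['dial','dial_base','pin0','brass_plate','old_plate'])
dial('q2')
a=cv2.imread('pics/w_q2.png');s=arm.snapshot('scene');b=cv2.resize(s[100:300,230:500],(540,400))
cv2.imwrite('pics/fin.png',np.hstack([cv2.resize(a,(400,250)),cv2.resize(b,(400,250))]).repeat(1,0))
for k in('pin0','brass_plate','old_plate'):
  for q in arm.silhouettes(k,'scene')[:3]:print(k,round(q['score'],2),np.round(q['at']),q['mask'].sum())
"
```

```text
dial [(0.68, [82.0, 324.0], 3832)]
dial_base [(0.71, [84.0, 326.0], 11755)]
pin0 [(0.82, [283.0, 467.0], 294), (0.72, [308.0, 526.0], 176), (0.69, [217.0, 524.0], 631)]
brass_plate [(0.6, [252.0, 512.0], 6347)]
old_plate [(0.4, [392.0, 566.0], 44)]
base [0.6326 0.2674 0.     0.2508] 0.987 0.251
red px 78 [0.5933 0.2463 0.0305] dir -2.647938024420996 base x dir 0.2520619755790041
[[323  88   5  33 111]]
white 111 [0.6183 0.2595] dir from axis -2.6373621450732623 line dir -2.6291612184160185 dial now 2.8894241206522664 turn cw needed 0.010575879347733519
pin0 0.63 [218. 338.] 91
pin0 0.4 [181. 331.] 83
brass_plate 0.87 [187. 194.] 1280
brass_plate 0.7 [205. 333.] 1299
brass_plate 0.52 [307. 385.] 261
old_plate 0.72 [133. 270.] 1009
```

View pics/fin.png

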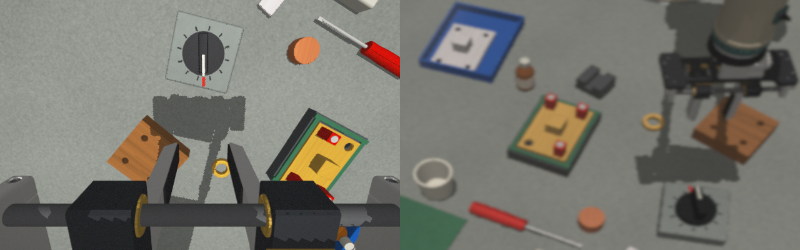

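The dial reads 2.89. The aluminium plate seems to have shifted in the tray, so I'll check the plate and pin poses from both fixed cameras.

```bash
cat > chk.py <<'E'
from fit import *
M={}
for n in('scene','side'):M[n]=cam(n);arm.snapshot(n)
def g(k,n,P,tol=14,a=150):
    p=proj(n,P,M[n])[0];c=[(np.hypot(s['at'][1]-p[0],s['at'][0]-p[1]),s) for s in arm.silhouettes(k,n)]
    c=[x for x in c if x[0]<tol];return min(c,key=lambda x:x[0])[1]['mask'].astype(np.float32) if c else None
for nm,k,parts,P,z in[('old','old_plate',plate,(.395,-.28,.02),.005),('brass','brass_plate',plate,(.564,-.018,.05),.03)]+[('pin','pin0',pin,p+(.055,),.006) for p in((.613,.0137),(.514,.0127),(.514,-.048))]:
    ms=[(n,m,M[n]) for n in M if (m:=g(k,n,P)) is not None]
    if not ms: print(nm,'none');continue
    x,v=fit(parts,ms,[P[0],P[1],z,0]);print(nm,len(ms),x.round(4),round(v,3))
E
python3 chk.py
```

```text
old 2 [ 4.2240e-01 -2.8480e-01  2.4000e-03  3.2561e+00] 0.899
brass 2 [ 0.5641 -0.0193  0.0268  0.0093] 0.792
pin 1 [0.6147 0.0121 0.0043 0.1957] 0.626
pin 2 [0.5152 0.0095 0.0054 0.0689] 0.861
pin 1 [ 0.5188 -0.05    0.0081 -0.042 ] 0.907
```

The plate reads about 28 mm off the tray centre, which is within 45 mm but probably means it was knocked. I'll check pins and plate with the wrist camera.

Request:
{"op": "servo_tool", "data": {
  "increments": [
    [[0, 0, 0], [0, 0, 9]],
    [[0, 0, 0], [0, 0, 9]],
    [[0, 0, 0], [0, 0, 9]],
    [[-15, 48, 0], [0, 0, 0]],
    [[-15, 48, 0], [0, 0, 0]],
    [[-15, 48, 0], [0, 0, 0]],
    [[-15, 48, 0], [0, 0, 0]],
    [[-15, 48, 0], [0, 0, 0]]
  ]
}}

```text
time: 63.32
tcp_pos: [0.481, -0.0177, 0.199]
eef_rot: [3.141, 0.022, 0.001]
ft_force: [-0.4, -0.1, -0.3]
finger_gap: 0.0441
grasp_force: 0.0
```

Request:
{"op": "servo_tool", "data": {
  "increments": [
    [[0, 0, 0], [0, 0, 0]],
    [[0, 0, 0], [0, 0, 0]],
    [[0, 0, 0], [0, 0, 0]]
  ]
}}

```text
time: 63.7
tcp_pos: [0.4818, -0.0152, 0.1988]
eef_rot: [-3.141, -0.024, -0.0]
ft_force: [-0.6, -0.4, 0.8]
finger_gap: 0.0438
grasp_force: 0.0
```

```bash
python3 -c "
from wl import *
look('e1',['brass_plate','pin0'])"
```

```text
brass_plate [(0.69, [90.0, 328.0], 10143), (0.53, [52.0, 352.0], 5823)]
pin0 [(0.82, [34.0, 294.0], 590), (0.58, [147.0, 359.0], 441)]
```

Request:
{"op": "servo_tool", "data": {
  "increments": [
    [[-30, 51, 0], [0, 0, 0]],
    [[-30, 51, 0], [0, 0, 0]],
    [[-30, 51, 0], [0, 0, 0]],
    [[-30, 51, 0], [0, 0, 0]],
    [[-30, 51, 0], [0, 0, 0]],
    [[0, 0, 0], [0, 0, 0]],
    [[0, 0, 0], [0, 0, 0]],
    [[0, 0, 0], [0, 0, 0]]
  ]
}}

```text
time: 64.85
tcp_pos: [0.3358, -0.272, 0.1988]
eef_rot: [-3.141, -0.025, -0.0]
ft_force: [0.0, 1.0, -0.2]
finger_gap: 0.0437
grasp_force: 0.0
```

```bash
cat > e.py <<'E'
from wl import *
look('e2',['old_plate','tray'])
m,o=pickle.load(open('e1.pkl','rb'))
for a,b,c in o['pin0']:
    P=onz('wrist',*b,.055,m);x,v=fit(pin,[('wrist',c.astype(np.float32),m)],[P[0],P[1],.006,0],True,(.004,.004,.004,.2));print('pin',x.round(4),round(v,3))
m,o=pickle.load(open('e2.pkl','rb'))
a,b,c=o['old_plate'][0];print('old',fit(plate,[('wrist',c.astype(np.float32),m)],[.415,-.28,.005,.1]))
im=cv2.imread('pics/w_e2.png');f=cv2.inRange(cv2.cvtColor(im,cv2.COLOR_BGR2HSV),(100,100,30),(130,255,255));n,l,st,_=cv2.connectedComponentsWithStats(f);k=1+np.argmax(st[1:,4])
h=np.zeros_like(f);cv2.fillPoly(h,[cv2.convexHull(np.argwhere(l==k)[:,::-1].astype(np.int32))],1)
print('tray',st[k],fit([box(.19,.15,0,.028)],[('wrist',h.astype(np.float32),m)],[.395,-.277,0,.1],False))
cv2.imwrite('pics/e.png',np.vstack([cv2.imread('pics/w_e1.png')[:220],im[:260]]))
E
python3 e.py
```

```text
old_plate [(0.72, [84.0, 333.0], 10177), (0.29, [14.0, 78.0], 2843)]
tray [(0.58, [137.0, 299.0], 15085)]
pin [0.6144 0.0154 0.0047 1.5768] 0.967
pin [ 0.5143 -0.0474 -0.0032  1.5899] 0.971
old (array([ 0.42110278, -0.27914659,  0.00065794,  0.11227508]), np.float64(0.9840518236160278))
tray [  242    12   156   194 15070] (array([ 0.39514597, -0.26993789,  0.        ,  3.25196537]), np.float64(0.9922504425048828))
```

View pics/e.png

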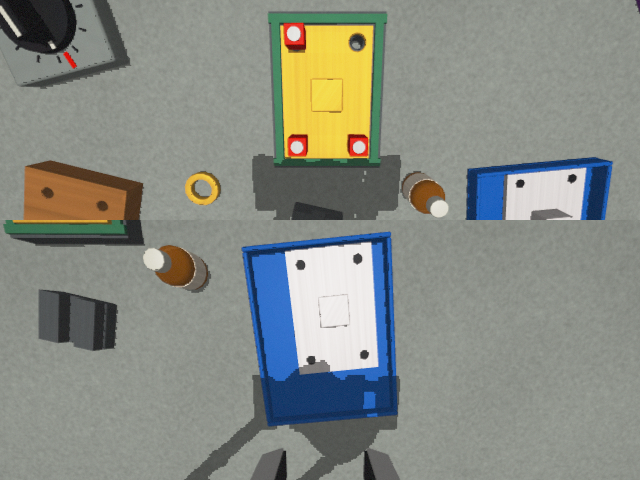

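The plate lies flat in the tray at (333,310), about 27 mm off centre. All three pins are home at (294,34), (297,146) and (359,146). Handing in.

```bash
python3 -c "
from bench import arm
print(arm.sign_off())"
```

```text
the job is handed in; nothing more can be done
None
```

The job is handed in; no verdict came back, but by my last camera checks the aluminium plate lies flat in the tray about 27 mm off centre (limit 45 mm), the brass plate is flat in the nest with all three pins home, and the dial reads about 2.89 rad (target 2.9).

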